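# Nip the fresh booklets in the sliding-bed nipper

### The arm

A 6-joint arm with a two-finger parallel gripper is mounted at the origin on the work surface. World frame = base frame: x ahead of the robot, y to its left, z up, the work surface at z = 0. Lengths are in mm, angles in rad, forces in N, time in s.
With the tool pointing down it reaches from about 300 to 950 mm from the base axis. Payload 3.1 kg.
Tool frame: the origin (TCP) lies on the front face of the gripper's body, between the roots of the fingers; the fingertips stand 73 mm ahead of it and the grasp point (between the pads) lies 54 mm ahead of it; z points along the fingers, y is the line along which they close (so a half turn about z gives the same grasp; the last joint's range is limited). The gripper opens to 85 mm and grips with 20 to 120 N. Pads are 22 mm wide; open, the fingers measure 114 mm over their backs; the gripper's body (76 mm by 85 mm) begins 54 mm behind the grasp point. The pads swing forward as they close: fully open they stand 13 mm farther back than shut.
Start: joints at [1.176, 0.308, 1.634, -0, 1.2, -0.07], TCP at [199.476, 592.319, 303.872] pointing down, gripper open.
Joint ranges: [-3.06, 3.06], [-0.79, 1.96], [0.05, 2.63], [-1.19, 4.34], [0.05, 2.64], [-2.94, 2.94]. Speed limits (rad/s): [2.79, 2.79, 3.14, 3.14, 3.14, 3.14].

### API

Orientations are given as a rotation vector (axis times angle).
In Python, from station import bot gives the robot as it stands.
- The arm moves only by the shell command python3 steer.py, which reads ROWS from standard input. ROWS is one flat JSON list of numbers that holds 1 to 10 rows one after another, with no inner brackets; each row has 7 numbers: dx, dy, dz in mm, then a rotation vector rx, ry, rz in rad, then the finger opening in mm; each row shifts and turns the commanded pose from where the row before left it, along the tool's axes as they then stand; what a row does not reach is not made up. A row lasts 1/10 s, in which the tool goes at most 50 mm and 0.15 rad, less where a joint would pass 70% of its speed; a pose out of reach is approached as far as the arm can. The fingers move at their own pace and stop on an object; the grip force is fixed at half the most. Time passes only in rows, so rows that do not move let the fingers close. It prints the time, the measured TCP pose, the force, the opening and the grip force at its end. Input that does not fit is refused with a message, and nothing moves.
- bot.observe(): the state, without advancing time (a new reading comes with each control period).
- bot.camera(name): name is "scene" or "side" or "wrist"; returns a dict with "color" (420x560x3 uint8, red, green, blue), "fovy" (degrees; the focal length in pixels is half the picture's height over the tangent of half this angle, whatever the lens; pixels are square), "cx", "cy" (the principal point, pixels), "extrinsics" (4x4, takes a point from camera to world coordinates). Camera axes: x right, y up, looking along -z (the intrinsics and any distortion apply to the point x, -y, -z); pixel columns grow to the right and rows downward; lengths in mm; the calibration is good to about 2 mm. A picture is of the moment at which its call begins. There is no depth.
- bot.job_done(): hands the job in; it is judged then, once.
The state is a dict: "t": time; "q": joint angles; "dq": joint speeds; "joint_efforts": joint torques, N m; "ee_pos": TCP position; "tcp_rot": TCP orientation; "wrist_force": force on the tool from outside, world axes, zero at the start; "ft_torque": the same for the moment, N m; "grip_width": finger opening in mm; "finger_force": force on a finger pad.
Only numpy, scipy, OpenCV 4.12 (cv2) and the standard library are available. Lean on these libraries where they do the work, as an engineer would, in place of code of your own. Each camera call takes 0.05 s, during which the arm holds its last target. There are 200 camera calls.

### The job

Get the nipper working and press the fresh booklets: hook the loose return spring's leg down into the anchor hole, stretch it and drop its loop over the post on the sliding bed, and lay every booklet flat on the bed while the bed is out. Push the bed in under the roller until it catches and leave it there, hands off, for at least three seconds; then push it again so that it lets go and the spring draws it all the way out. Finish with every booklet lying flat on the cork drying board, none on top of another, the spring still fitted and the jar, weight and brush left alone.

Things in the scene. Friction and masses are not known exactly. Their poses are not given: they have to be found in the camera images.
- nipper: Fixed low machine, dark steel base 245 x 226 mm. Origin: on the bench, below the bed's centre when the bed is out. +x = the way the bed is pushed in, +y left of that, z up. A grey bridge with a black roller (34 mm long in x, 222 mm wide, top 94 mm, underside 51 mm above the bench) crosses at x = +92 mm. On the -y side a low arm (45 mm wide, 6 mm high) runs back to the anchor block at x = -192 mm.
- bed (a joint): How far the bed is in (m): 0 out, about 0.069 caught by the push-push catch, 0.082 end stop. No spring fitted: it stays where left (1 N friction). Spring fitted: drawn out to 0 (7 N far in). Push to the end stop (at least 0.080) and let go: it backs up to 0.069, locked. Push to the end stop again and let go: released, it runs out to 0 at 0.1 m/s. A push that stops short may not change the state.
- bed_mid (a point): Centre of the aluminium bed's top surface, 28 mm above the bench; axes as the nipper's; moves with the bed. Inside its lips it is 100 mm (x) by 180 mm (y); the lips on all four sides are 5 mm high and thick. Three booklets fit side by side, long side along x, at y = -62, 0 and +62 mm.
- push_face (a point): Middle of the flat rear face (towards -x) of the grey push block at the bed's rear edge; the block is 80 mm wide (y), 20 mm thick, from 18 to 62 mm above the bench, this point at 45 mm. Push here towards the nipper's +x with closed fingers pointing down. Moves with the bed.
- spring_post (a point): Centre of the top of the upright steel post, 7 mm in diameter and 11 mm tall, on a small wing at the bed's -y side (wing top 28 mm above the bench). The loop of the spring goes over it. Moves with the bed. It stands in line, along x, with the spring hole.
- spring_hole (a point): Centre of the mouth of the upright hole, 12 mm in diameter, 31 mm deep (through to the bench), in the 34 x 34 mm anchor block at the end of the nipper's low arm; the mouth is 31 mm above the bench. The post is 151 mm from here along the nipper's +x when the bed is fully out, more when it is in.
- spring: Tension spring, 160 g, level. Origin: on its axis, mid black grip sleeve (28 mm long, 18 mm wide in y, from 6 below to 18 mm above the axis; grip across y). x runs from leg to loop. Loop level at x = +38, 6 mm below the axis, 15 mm opening, 4 mm wire. Coil 14 mm across to x = -66; wire on to x = -88, then a 4.4 mm leg down to 30 mm below the axis. Rigid but for stretching.
- spring_end (a joint): Stretch of the spring (m), 0 = closed, at most 0.13. It takes 2 N to begin and 45 N/m beyond; about 25 mm are needed to bring the loop over the post with the bed out. Fitted, the spring's axis is 36 mm above the bench.
- spring_leg (a point): Lower tip of the spring's leg; z up along the leg. Unstretched it is 126 mm from the loop's centre.
- spring_loop (a point): Centre of the spring's loop, 38 mm from the sleeve's middle and 6 mm below the axis.
- spring_rest: The wooden rest in which the spring lies at the start: a fixed block 44 x 50 mm, 38 mm high, with a groove 18 mm wide and 8 mm deep along its x and a 29 mm high prop under the loop. Origin: centre of its underside. It holds the coil; the sleeve's middle is 41 mm from it on its +x side.
- drying_board: Fixed cork board 110 mm (x) by 220 mm (y), 8 mm thick. Origin: centre of its underside. The booklets finish on it; three fit side by side, long side along x, at y = -66, 0 and +66 mm.
- paste_jar: Bystander: jar 60 mm in diameter, 75 mm tall. Origin: centre of its underside.
- brass_weight: Bystander: round brass weight 52 mm in diameter, 56 mm tall. Origin: centre of its underside.
- paste_brush: Bystander: flat brush about 170 mm long, lying on the bench. Origin: centre of its underside.
- book1: Booklet: a small hardbound book 70 mm (x) by 34 mm (y), 16 mm thick, dark cloth cover, about 40 g, lying flat; all alike. Origin: centre of its underside. Two or three are present.
- book2: Booklet: a small hardbound book 70 mm (x) by 34 mm (y), 16 mm thick, dark cloth cover, about 40 g, lying flat; all alike. Origin: centre of its underside. Two or three are present.
- book3: Booklet: a small hardbound book 70 mm (x) by 34 mm (y), 16 mm thick, dark cloth cover, about 40 g, lying flat; all alike. Origin: centre of its underside. Two or three are present.

How it is judged (in metres and radians):
On the way, in this order (a step that is already met when the one before it is completed fails the run):
1. the spring is fitted (leg in the hole, loop over the post) and every booklet lies flat on the bed, the bed out (less than 30 mm in), let go (horizontal distance between spring_leg and spring_hole below 0.008 m and z of spring_leg in the frame of spring_hole below -0.008 m and horizontal distance between spring_loop and spring_post below 0.008 m and z of spring_loop in the frame of spring_post below -0.003 m and x of book1 in the frame of bed_mid between -0.045 and 0.045 m and y of book1 in the frame of bed_mid between -0.085 and 0.085 m and z of book1 in the frame of bed_mid between -0.003 and 0.004 m and angle between each of book1, book2, book3's own z axis and vertical below 0.1 rad and x of book2 in the frame of bed_mid between -0.045 and 0.045 m and y of book2 in the frame of bed_mid between -0.085 and 0.085 m and z of book2 in the frame of bed_mid between -0.003 and 0.004 m and x of book3 in the frame of bed_mid between -0.045 and 0.045 m and y of book3 in the frame of bed_mid between -0.085 and 0.085 m and z of book3 in the frame of bed_mid between -0.003 and 0.004 m and value of joint bed below 0.03 m and contact force between the fingers and nipper below 0.2 N), for 0.3 s.
2. the bed is caught under the roller with the spring on and the booklets on it, hands off, for 3 s (value of joint bed between 0.064 and 0.074 m and horizontal distance between spring_leg and spring_hole below 0.008 m and z of spring_leg in the frame of spring_hole below -0.008 m and horizontal distance between spring_loop and spring_post below 0.008 m and z of spring_loop in the frame of spring_post below -0.003 m and x of book1 in the frame of bed_mid between -0.045 and 0.045 m and y of book1 in the frame of bed_mid between -0.085 and 0.085 m and z of book1 in the frame of bed_mid between -0.003 and 0.004 m and angle between each of book1, book2, book3's own z axis and vertical below 0.1 rad and x of book2 in the frame of bed_mid between -0.045 and 0.045 m and y of book2 in the frame of bed_mid between -0.085 and 0.085 m and z of book2 in the frame of bed_mid between -0.003 and 0.004 m and x of book3 in the frame of bed_mid between -0.045 and 0.045 m and y of book3 in the frame of bed_mid between -0.085 and 0.085 m and z of book3 in the frame of bed_mid between -0.003 and 0.004 m and contact force between the fingers and nipper below 0.2 N), for 3 s.
3. the catch has let go and the spring has drawn the bed all the way out, hands off (value of joint bed below 0.006 m and horizontal distance between spring_leg and spring_hole below 0.008 m and z of spring_leg in the frame of spring_hole below -0.008 m and horizontal distance between spring_loop and spring_post below 0.008 m and z of spring_loop in the frame of spring_post below -0.003 m and contact force between the fingers and nipper below 0.2 N), for 0.3 s.
At the end, for the whole second after the job is handed in: Every booklet lies flat (within 0.1 rad) and at rest on the drying board itself (its centre over the board, at least 5 mm inside the edges), none on another; the bed is fully out (within 6 mm); the spring's leg is at least 8 mm down the hole and its loop is over the post (x of book1 in the frame of drying_board between -0.05 and 0.05 m and y of book1 in the frame of drying_board between -0.105 and 0.105 m and z of book1 in the frame of drying_board between 0.004 and 0.013 m and angle between each of book1, book2, book3's own z axis and vertical below 0.1 rad and x of book2 in the frame of drying_board between -0.05 and 0.05 m and y of book2 in the frame of drying_board between -0.105 and 0.105 m and z of book2 in the frame of drying_board between 0.004 and 0.013 m and x of book3 in the frame of drying_board between -0.05 and 0.05 m and y of book3 in the frame of drying_board between -0.105 and 0.105 m and z of book3 in the frame of drying_board between 0.004 and 0.013 m and linear speed of each of book1, book2, book3 below 0.02 m/s and value of joint bed below 0.006 m and horizontal distance between spring_leg and spring_hole below 0.008 m and z of spring_leg in the frame of spring_hole below -0.008 m and horizontal distance between spring_loop and spring_post below 0.008 m and z of spring_loop in the frame of spring_post below -0.003 m); the robot touches nothing.
It fails at once if the jar is moved by more than 30 mm or knocked over (distance of paste_jar from where it was at the start of the episode above 0.03 m or angle between paste_jar's own z axis and vertical above 0.5 rad).
It fails at once if the brass weight is moved by more than 30 mm or knocked over (distance of brass_weight from where it was at the start of the episode above 0.03 m or angle between brass_weight's own z axis and vertical above 0.5 rad).
It fails at once if the brush is moved by more than 30 mm or knocked over (distance of paste_brush from where it was at the start of the episode above 0.03 m or angle between paste_brush's own z axis and vertical above 0.5 rad).
Of book1, book2, book3 only 2 to 3 are there at a start; the rules pass over those that are not, and their reading is None.
At some moment in a run one of book1, book2, book3 may be knocked a few centimetres aside while the robot is not near it.
It also fails if it takes over 210 s, if anything falls off the work surface, if the arm or the gripper's body presses on something with over 40 N, if the wrist force passes 120 N, or if a joint passes its speed limit or range.

## Working session

There is one attempt and no reset: what is moved stays moved. The work goes in short steps, Python scripts to look and compute and a shell command to move; the robot and the scene stay as the last step left them, time stands still between calls to the robot, and variables do not carry over. Pictures are saved under pics/ and viewed, at most 14 in all, crops included, and the job is handed in when it is done.

```bash
ls; mkdir -p pics; cat > h.py <<'E'
import numpy as np, cv2
from station import bot
def grab(n,f=None):
    c=bot.camera(n)
    if f: cv2.imwrite('pics/'+f,c['color'][:,:,::-1])
    return c
def ray(c,u,v):
    f=210/np.tan(np.radians(c['fovy'])/2)
    E=np.array(c['extrinsics'])
    d=np.array([(u-c['cx'])/f,-(v-c['cy'])/f,-1.])
    return E[:3,3],E[:3,:3]@d
def onz(c,u,v,z):
    o,d=ray(c,u,v); return o+d*(z-o[2])/d[2]
def proj(c,p):
    f=210/np.tan(np.radians(c['fovy'])/2)
    E=np.array(c['extrinsics']); q=E[:3,:3].T@(np.array(p,float)-E[:3,3])
    return np.array([c['cx']+f*q[0]/-q[2], c['cy']-f*q[1]/-q[2]])
def tri(c1,p1,c2,p2):
    o1,d1=ray(c1,*p1);o2,d2=ray(c2,*p2)
    A=np.stack([d1,-d2],1);s=np.linalg.lstsq(A,o2-o1,rcond=None)[0]
    a=o1+s[0]*d1;b=o2+s[1]*d2
    return (a+b)/2,np.linalg.norm(a-b)
E
python3 - <<'E'
from h import *
for n in ['scene','side','wrist']:
    c=grab(n,n+'0.png'); print(n,{k:(np.round(c[k],3).tolist() if k!='color' else 0) for k in c})
print(bot.observe())
E
```

```text
pics
station.py
steer.py
scene {'color': 0, 'fovy': 51.478, 'cx': 279.318, 'cy': 216.446, 'extrinsics': [[-0.749, -0.489, 0.447, 1039.684], [0.663, -0.552, 0.506, 497.592], [-0.001, 0.675, 0.738, 866.443], [0.0, 0.0, 0.0, 1.0]]}
side {'color': 0, 'fovy': 45.123, 'cx': 278.891, 'cy': 217.247, 'extrinsics': [[0.996, 0.041, -0.08, 430.821], [-0.09, 0.582, -0.808, -1008.064], [0.013, 0.812, 0.583, 752.149], [0.0, 0.0, 0.0, 1.0]]}
wrist {'color': 0, 'fovy': 58.232, 'cx': 278.531, 'cy': 203.702, 'extrinsics': [[0.319, -0.906, -0.278, 127.959], [0.948, 0.305, 0.096, 615.624], [-0.002, -0.294, 0.956, 372.671], [0.0, 0.0, 0.0, 1.0]]}
{'t': 0.15, 'q': array([ 1.17626540e+00,  3.08819144e-01,  1.63488665e+00,  1.87266226e-05,
        1.19969051e+00, -6.96816497e-02]), 'dq': array([ 6.63113003e-05, -1.88725425e-03, -4.72335518e-03,  3.07857924e-04,
        7.65460123e-04, -1.27235896e-03]), 'joint_efforts': array([ 2.24866394e-04, -4.15802908e+01, -2.77147847e+01, -1.11535396e-04,
        6.12713717e-03,  5.20419846e-06]), 'ee_pos': array([199.29359749, 591.83717782, 302.90553378]), 'tcp_rot': array([-5.07971879e-01, -3.09981420e+00,  2.75051076e-03]), 'wrist_force': array([1.36055654, 0.34252224, 0.082486  ]), 'ft_torque': array([0.02016651, 0.04221024, 0.00464283]), 'finger_force': 0.0, 'grip_width': 85.55490611336603}
```

View pics/scene0.png

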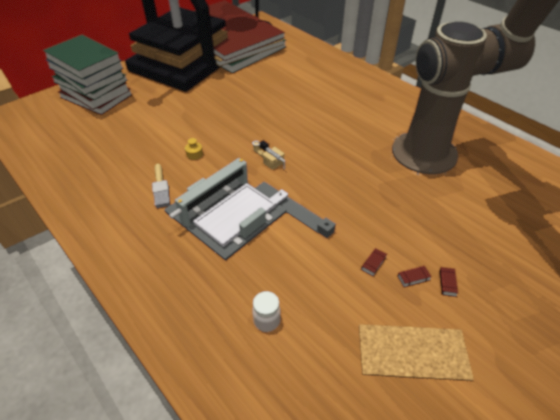

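View pics/side0.png

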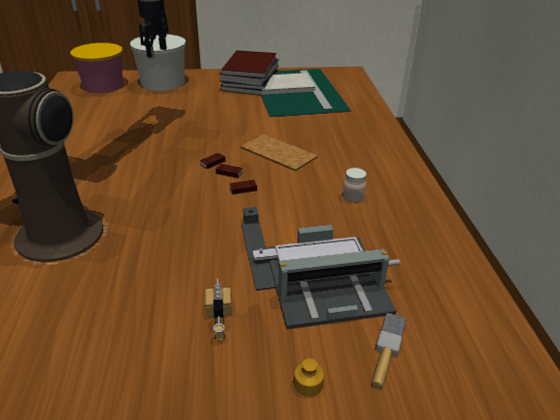

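Scene view: booklets are at (374,262), (414,276) and (449,281), the board at (415,352), the nipper at about (235,210), the anchor at (326,227), the spring at (270,155), the jar at (267,310). In the side view, the anchor is at (250,213), the sleeve at (218,307), the loop at (219,330).

```bash
python3 - <<'E'
from h import *
s=grab('scene');d=grab('side')
pts={'board':((415,348),(279,151)),'hole':((327,224),(251,213)),'spring':((268,149),(218,305)),'jar top':((265,299),(355,174)),'weight':((193,142),(309,365)),'pushblk top':((252,217),(315,230)),'brush':((160,190),(390,345))}
for k,(a,b) in pts.items(): print(k,*[np.round(x,1) for x in tri(s,a,d,b)])
def reds(c):
    h=cv2.cvtColor(c['color'],cv2.COLOR_RGB2HSV).astype(int)
    m=((((h[...,0]<6)|(h[...,0]>172))&(h[...,1]>140)&(h[...,2]<130)&(h[...,2]>20))).astype(np.uint8)
    n,l,st,ce=cv2.connectedComponentsWithStats(m)
    return [(st[i].tolist(),ce[i].round(1)) for i in range(1,n) if 60<st[i][4]<1500 and ce[i][1]>130]
for c in (s,d):
    for st,ce in reds(c): print(st,ce,onz(c,*ce,14).round(0))
E
```

```text
board [560.9 375.6   9.9] 10.5
hole [460.5  22.9  27.4] 6.8
spring [ 382.8 -299.2   37.5] 4.5
jar top [739.3 110.5  75.2] 2.6
weight [ 538.7 -464.2   49. ] 3.6
pushblk top [ 603.3 -100.9   58.4] 2.0
brush [ 704.5 -396.1    3.9] 3.5
[363, 250, 22, 22, 248] [374.3 260.4] [446. 174.  14.]
[400, 267, 29, 15, 262] [414.4 274.4] [407. 264.  14.]
[441, 268, 16, 24, 302] [447.9 279.8] [361. 325.  14.]
[201, 153, 23, 15, 141] [212.6 159.3] [363. 323.  14.]
[216, 164, 26, 12, 171] [228.4 169.7] [409. 259.  14.]
[231, 180, 26, 14, 223] [243.2 186.2] [448. 167.  14.]
```

```bash
echo '[0, 0, 0, 0, 0, 0.15, 85, 0, 0, 0, 0, 0, 0.15, 85, 0, 0, 0, 0, 0, 0.15, 85, 0, 0, 0, 0, 0, 0.15, 85, 0, 0, 0, 0, 0, 0.15, 85, 0, 0, 0, 0, 0, 0.15, 85, 0, 0, 0, 0, 0, 0.15, 85, 0, 0, 0, 0, 0, 0.15, 85, 0, 0, 0, 0, 0, 0.046, 85]' | python3 steer.py
echo '[-35, 25, 0, 0, 0, 0, 85, -35, 25, 0, 0, 0, 0, 85, -35, 25, 0, 0, 0, 0, 85, -35, 25, 0, 0, 0, 0, 85, -35, 25, 0, 0, 0, 0, 85, -35, 25, 0, 0, 0, 0, 85, -35, 25, 0, 0, 0, 0, 85, -35, 25, 0, 0, 0, 0, 85, 0, 0, 0, 0, 0, 0, 85, 0, 0, 0, 0, 0, 0, 85]' | python3 steer.py
python3 - <<'E'
from h import *
c=grab('wrist','w1.png')
E
```

```text
t: 1.15
ee_pos: [199.4, 592.2, 303.6]
tcp_rot: [2.225, 2.217, -0.001]
wrist_force: [1.0, -0.3, 1.4]
grip_width: 85.1
finger_force: 0.0
t: 2.15
ee_pos: [399.9, 311.7, 303.9]
tcp_rot: [-2.224, -2.218, -0.0]
wrist_force: [-0.2, -0.2, 0.3]
grip_width: 84.5
finger_force: 0.0
```

View pics/w1.png

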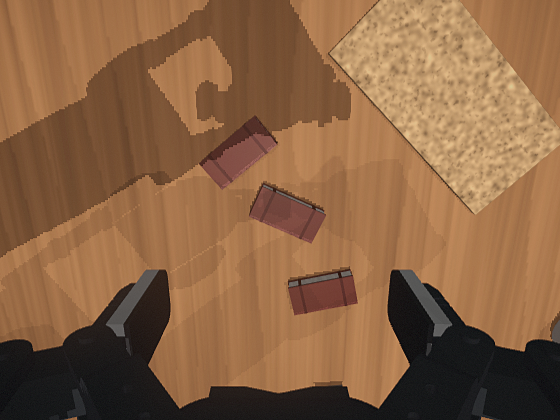

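View shows three reddish booklets at (238,152), (288,212), (322,292), and the board corners at (330,52), (475,213), (560,150). Next I measure the rectangles and move on to a second place.

```bash
cat >> h.py <<'E'
def books(c,z=16,lo=600,hi=9000):
    im=c['color']; h=cv2.cvtColor(im,cv2.COLOR_RGB2HSV).astype(int)
    m=(((h[...,0]<=4)|(h[...,0]>=165))&(h[...,1]>60)&(h[...,2]>35)).astype(np.uint8)
    m=cv2.morphologyEx(m,cv2.MORPH_CLOSE,np.ones((5,5)));m=cv2.morphologyEx(m,cv2.MORPH_OPEN,np.ones((5,5)))
    out=[]
    for k in cv2.findContours(m,cv2.RETR_EXTERNAL,cv2.CHAIN_APPROX_NONE)[0]:
        if not lo<cv2.contourArea(k)<hi: continue
        P=np.array([onz(c,*p,z)[:2] for p in k[:,0]],np.float32)
        r=cv2.minAreaRect(P); b=cv2.boxPoints(r)
        e=[b[1]-b[0],b[2]-b[1]]; e=e[0] if np.linalg.norm(e[0])>np.linalg.norm(e[1]) else e[1]
        a=np.degrees(np.arctan2(e[1],e[0]))%180
        M=cv2.moments(k); px=(M['m10']/M['m00'],M['m01']/M['m00'])
        out.append((np.array(r[0]),sorted(r[1]),a,px))
    return sorted(out,key=lambda o:o[0][0])
E
cat > a.py <<'E'
from h import *
import pickle,sys
c=grab('wrist',sys.argv[1]+'.png')
pickle.dump(c,open('pics/'+sys.argv[1]+'.pkl','wb'))
for b in books(c): print(b[0].round(1),np.round(b[1],1),round(b[2],1),np.round(b[3],1))
E
python3 a.py v1
echo '[-43, 20, 0, 0, 0, 0, 85, -43, 20, 0, 0, 0, 0, 85, -43, 20, 0, 0, 0, 0, 85, -43, 20, 0, 0, 0, 0, 85, 0, 0, 0, 0, 0, 0, 85, 0, 0, 0, 0, 0, 0, 85]' | python3 steer.py
python3 a.py v2
```

```text
[360.8 326.9] [33.4 70.2] 39.3 [237.3 155.7]
[408.2 264.9] [35.5 69.4] 156.8 [291.2 219.1]
[457.1 176.2] [34.3 48.2] 11.2 [334.3 294.7]
t: 2.85
ee_pos: [479.4, 140.8, 303.8]
tcp_rot: [-2.222, -2.22, -0.0]
wrist_force: [0.1, 0.5, -0.3]
grip_width: 84.9
finger_force: 0.0
[409.2 263.8] [34.3 71.5] 154.3 [197.7  30.3]
[446.9 173.6] [33.6 69.4] 12.1 [241.4 135.9]
```

View pics/v2.png

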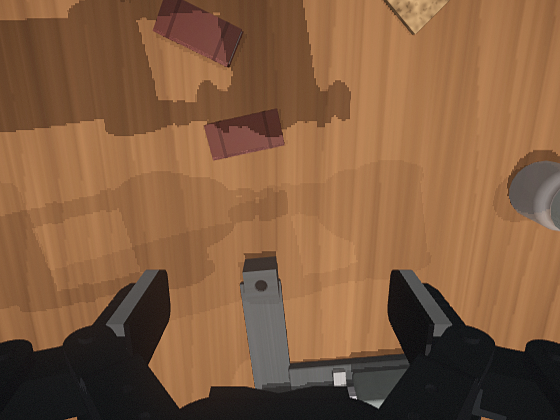

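Booklets are at (198,30) and (242,135), hole at (261,285), and the nipper arm slants slightly to the right going down. Heights and sizes agree across views.

```bash

echo '[-44, 16, 0, 0, 0, 0, 85, -44, 16, 0, 0, 0, 0, 85, -44, 16, 0, 0, 0, 0, 85, -44, 16, 0, 0, 0, 0, 85, 0, 0, 0, 0, 0, 0, 85, 0, 0, 0, 0, 0, 0, 85]' | python3 steer.py
python3 a.py v3
echo '[-40, -32, 0, 0, 0, 0, 85, -40, -32, 0, 0, 0, 0, 85, -40, -32, 0, 0, 0, 0, 85, -40, -32, 0, 0, 0, 0, 85, -20, -32, 0, 0, 0, 0, 85, 0, 0, 0, 0, 0, 0, 85, 0, 0, 0, 0, 0, 0, 85]' | python3 steer.py
python3 a.py v4
python3 - <<'E'
import cv2,numpy as np
a=cv2.imread('pics/v3.png');b=cv2.imread('pics/v4.png')
cv2.imwrite('pics/v34.png',cv2.resize(np.vstack([a,b]),(560,600*1)) if 0 else np.hstack([a[:, :420],b[:,140:]])[:, :800])
print(np.hstack([a[:, :420],b[:,140:]]).shape)
E
```

```text
t: 3.5
ee_pos: [543.5, -34.3, 303.5]
tcp_rot: [-2.22, -2.221, -0.0]
wrist_force: [-0.2, 0.4, 0.3]
grip_width: 84.8
finger_force: 0.0
t: 4.25
ee_pos: [386.7, -210.3, 303.9]
tcp_rot: [2.22, 2.222, 0.002]
wrist_force: [-0.1, -0.2, 0.5]
grip_width: 84.8
finger_force: 0.0
(420, 840, 3)
```

View pics/v3.png

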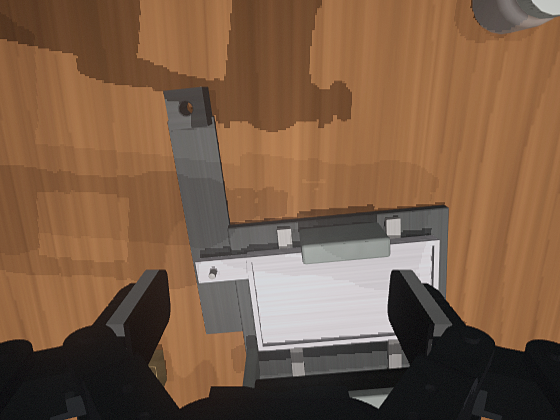

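View pics/v4.png

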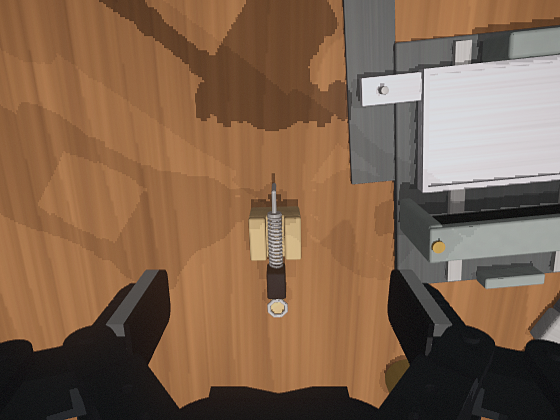

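```bash
python3 - <<'E'
import cv2,numpy as np
v2,v3,v4=[cv2.imread(f'pics/v{i}.png') for i in (2,3,4)]
def cr(a,x,y,w,h,s): return cv2.resize(a[y:y+h,x:x+w],None,fx=s,fy=s,interpolation=cv2.INTER_CUBIC)
L=np.hstack([cr(v2,241,266,40,40,5),cr(v3,166,90,40,40,5)])
M=np.hstack([cr(v3,192,252,40,40,5),cr(v4,363,70,40,40,5)])
R=cr(v4,245,170,66,150,4)
L=np.vstack([L,M,np.zeros((200,400,3),np.uint8)])
cv2.imwrite('pics/crop1.png',np.hstack([L,R]))
E
```

```text
(no output)
```

View pics/crop1.png

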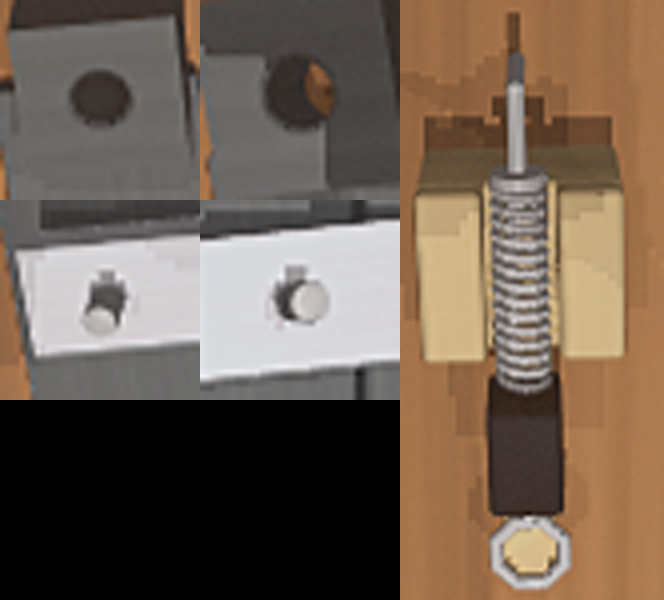

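Crop shows the hole at v2 (260.8,285), v3 (185.6,107.8), the post top at v3 (211.6,275.6), v4 (384.6,89.8), the loop at v4 (277.1,307.6), and the sleeve top centre (276.5,285).

```bash
echo '[-20, 0, 35, 0, 0, 0, 85, -20, 0, 35, 0, 0, 0, 60, -20, 0, 35, 0, 0, 0, 60, 0, 0, 0, 0, 0, 0, 60, 0, 0, 0, 0, 0, 0, 60]' | python3 steer.py
python3 a.py v5; python3 - <<'E'
from h import *
import pickle
v={i:pickle.load(open(f'pics/v{i}.pkl','rb')) for i in (2,3,4,5)}
print('hole',tri(v[2],(260.8,285),v[3],(185.6,107.8)), onz(v[2],260.8,285,31),onz(v[3],185.6,107.8,31))
print('post',tri(v[3],(211.6,275.6),v[4],(384.6,89.8)), onz(v[3],211.6,275.6,39),onz(v[4],384.6,89.8,39))
print('loop',onz(v[4],277.1,307.6,31),'sleeve',onz(v[4],276.5,285.2,55),'coil',onz(v[4],(517-400)/4+245,184/4+170,44),onz(v[4],(525-400)/4+245,390/4+170,44))
a=v[5]['color'][:,:,::-1]
cv2.imwrite('pics/v5b.png',cv2.resize(a[100:400,180:380],None,fx=2,fy=2,interpolation=cv2.INTER_CUBIC))
E
```

```text
t: 4.8
ee_pos: [387.4, -270.3, 198.2]
tcp_rot: [-2.218, -2.221, -0.001]
wrist_force: [0.0, -0.3, 0.9]
grip_width: 60.2
finger_force: 0.0
hole (array([461.1570743 ,  23.85191489,  30.7807246 ]), np.float64(0.14706807390033225)) [461.10052935  23.94033703  31.        ] [461.28072006  23.88773544  31.        ]
post (array([ 477.24617579, -136.83347929,   37.98445274]), np.float64(0.43138722426343556)) [ 477.296926   -136.13416463   39.        ] [ 477.13954506 -136.97063968   39.        ]
loop [ 385.52777489 -353.64776968   31.        ] sleeve [ 385.01907469 -314.15199524   55.        ] coil [ 382.97982229 -248.66218574   44.        ] [ 384.75984129 -301.17324003   44.        ]
```

View pics/v5b.png

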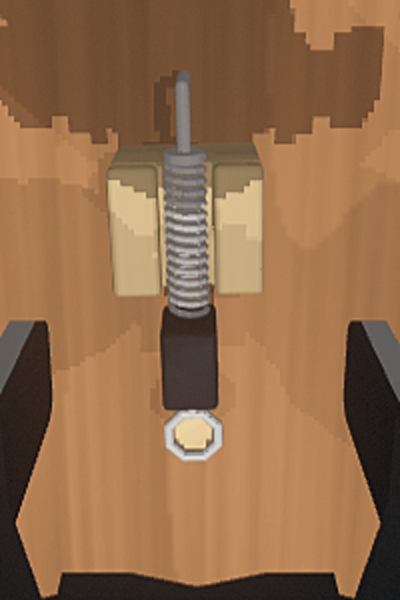

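```bash
python3 - <<'E'
from h import *
import pickle
v={i:pickle.load(open(f'pics/v{i}.pkl','rb')) for i in (4,5)}
for n,a,b in [('loop',(277.1,307.6),(276.2,316.7)),('frontedge',(276.4,298.1),(274.3,303.6)),('bend',((515-400)/4+245,84/4+170),(271.2,136)),('coilstart',((518-400)/4+245,176/4+170),(272.5,176.5)),('coil/sleeve',((525-400)/4+245,390/4+170),(274.5,256.5))]:
    print(n,*[np.round(x,1) for x in tri(v[4],a,v[5],b)])
print('loop31',onz(v[5],276.2,316.7,31).round(1),'coil44',onz(v[5],272.5,178,44).round(1))
E
```

```text
loop [ 385.5 -353.    32.1] 0.1
frontedge [ 384.8 -317.    72.9] 0.5
bend [ 382.8 -220.6   59.3] 0.1
coilstart [ 383.2 -247.1   42.8] 0.0
coil/sleeve [ 384.8 -284.9   76.5] 0.2
loop31 [ 385.4 -353.6   31. ] coil44 [ 383.2 -247.8   44. ]
```

```bash
echo '[-45, -2.7, 0, 0, 0, -0.022, 50, 0, 0, 30, 0, 0, 0, 50, 0, 0, 40, 0, 0, 0, 50, 0, 0, 28, 0, 0, 0, 50, 0, 0, 0, 0, 0, 0, 50, 0, 0, 0, 0, 0, 0, 10, 0, 0, 0, 0, 0, 0, 10, 0, 0, 0, 0, 0, 0, 10, 0, 0, 0, 0, 0, 0, 10, 0, 0, 0, 0, 0, 0, 10]' | python3 steer.py; python3 - <<'E'
from h import *
c=grab('wrist','g1.png')
E
```

```text
t: 5.85
ee_pos: [385.7, -318.1, 103.8]
tcp_rot: [2.193, 2.242, 0.001]
wrist_force: [0.3, 1.5, 7.5]
grip_width: 16.9
finger_force: 59.9
```

View pics/g1.png

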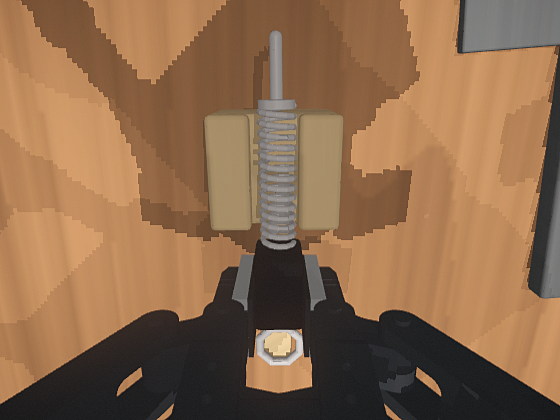

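Sleeve gripped (16.9 mm, 60 N) with spring aligned. Lift clear.

```bash
echo '[0, 0, -20, 0, 0, 0, 10, 0, 0, -30, 0, 0, 0, 10, 0, 0, -30, 0, 0, 0, 10, 0, 0, 0, 0, 0, 0, 10, 0, 0, 0, 0, 0, 0, 10, 0, 0, 0, 0, 0, 0, 10]' | python3 steer.py; python3 - <<'E'
from h import *
from scipy.spatial.transform import Rotation as R
import pickle
c=grab('wrist','g2.png');o=bot.observe();print(R.from_rotvec(o['tcp_rot']).as_matrix().round(4))
pickle.dump((c,o),open('pics/g2.pkl','wb'))
a=c['color'][:,:,::-1]
cv2.imwrite('pics/g2b.png',cv2.resize(a[0:400,180:380],None,fx=1.5,fy=1.5,interpolation=cv2.INTER_CUBIC))
E
```

```text
t: 6.5
ee_pos: [383.1, -316.2, 180.2]
tcp_rot: [-2.196, -2.245, 0.0]
wrist_force: [-0.2, 0.6, -1.4]
grip_width: 17.2
finger_force: 58.9
[[-0.0219  0.9998 -0.0019]
 [ 0.9998  0.0219  0.0019]
 [ 0.0019 -0.0018 -1.    ]]
```

View pics/g2b.png

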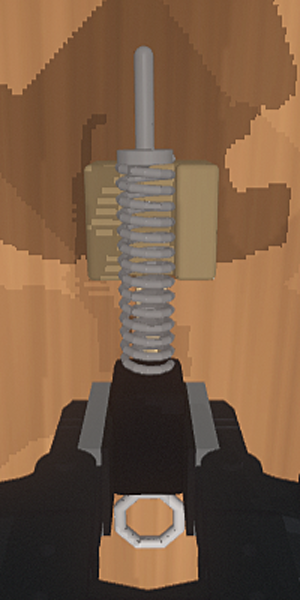

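```bash
python3 - <<'E'
from h import *
import pickle
c,o=pickle.load(open('pics/g2.pkl','rb'));t=np.array(o['ee_pos'])
for ax in (110,114,118): print(ax,'loop',(onz(c,279.8,346.3,ax-6)-t).round(1),'coilstart',(onz(c,278,101,ax+7)-t).round(1),'bend',(onz(c,276,31.5,ax+2)-t).round(1))
s=grab('scene');d=grab('side')
tip=t+[-3.0,90,-96]
print(proj(s,tip),proj(d,tip))
A=s['color'];B=d['color']
p=proj(s,t+[0,40,-66]).astype(int);q=proj(d,t+[0,40,-66]).astype(int)
f=lambda a,p:cv2.resize(a[p[1]-40:p[1]+40,p[0]-50:p[0]+50,::-1],None,fx=4,fy=4,interpolation=cv2.INTER_CUBIC)
cv2.imwrite('pics/sp.png',np.hstack([f(A,p),f(B,q)]));print(p,q)
E
```

```text
110 loop [  1.3 -38.6 -75.7] coilstart [ -1.9  70.3 -62.7] bend [ -3.   92.7 -67.7]
114 loop [  1.2 -35.5 -71.7] coilstart [ -1.9  70.4 -58.7] bend [ -3.   92.2 -63.7]
118 loop [  1.1 -32.4 -67.7] coilstart [ -1.9  70.6 -54.7] bend [ -2.9  91.6 -59.7]
[284.48623054 148.35099759] [214.56443609 262.010596  ]
[272 132] [214 267]
```

View pics/sp.png

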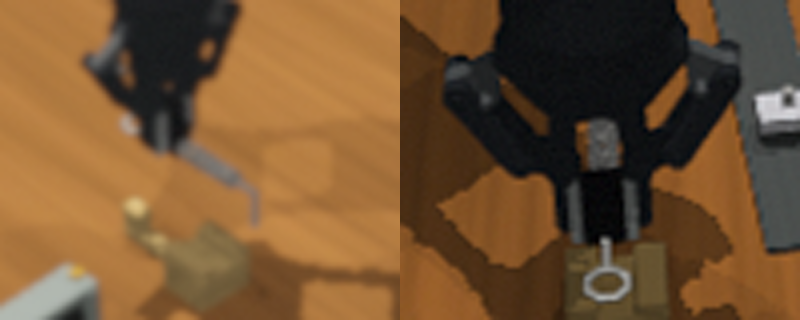

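```bash
echo '[0, 0, 0, 0, 0, -0.066, 10, 45, 5, 0, 0, 0, 0, 10, 45, 5, 0, 0, 0, 0, 10, 45, 5, 0, 0, 0, 0, 10, 45, 5, 0, 0, 0, 0, 10, 20, 30, 0, 0, 0, 0, 10, 20, 30, 0, 0, 0, 0, 10, 20.5, 28.7, 0, 0, 0, 0, 10, 0, 0, 0, 0, 0, 0, 10, 0, 0, 0, 0, 0, 0, 10]' | python3 steer.py; cat > b.py <<'E'
from h import *
from scipy.spatial.transform import Rotation as R
bot.camera('side')
o=bot.observe();M=R.from_rotvec(o['tcp_rot']).as_matrix();t=np.array(o['ee_pos'])
leg=t+M@[91.5,-1.0,96];lp=t+M@[-35.5,.4,72]
hole=np.array([461.2,23.9,31]);post=np.array([477.2,-136.6,39])
print(t.round(1),M[:,1].round(3),'leg',leg.round(1),'loop',lp.round(1))
print('leg->hole tool',(M.T@(hole-leg)).round(1),'loop->post tool',(M.T@(post-lp)).round(1),'F',o['wrist_force'].round(1),o['grip_width'].round(1))
E
python3 b.py;python3 a.py g3
```

```text
t: 7.65
ee_pos: [470.6, -67.1, 179.9]
tcp_rot: [-2.118, -2.318, 0.002]
wrist_force: [0.1, 0.1, -1.6]
grip_width: 16.6
finger_force: 59.0
[469.8 -67.6 179.8] [ 0.996  0.089 -0.003] leg [460.4  23.5  83.9] loop [ 473.2 -102.9  107.8]Traceback (most recent call last):
  File "b.py", line 8, in <module>
    print('leg->hole tool',(M.T@(hole-leg)).round(1),'loop->post tool',(M.T@(post-lp)).round(1),'F',o['wrist_force'].round(1),o['grip_width'].round(1))
                                                                                                                              ^^^^^^^^^^^^^^^^^^^^^
AttributeError: 'float' object has no attribute 'round'
```

View pics/g3.png

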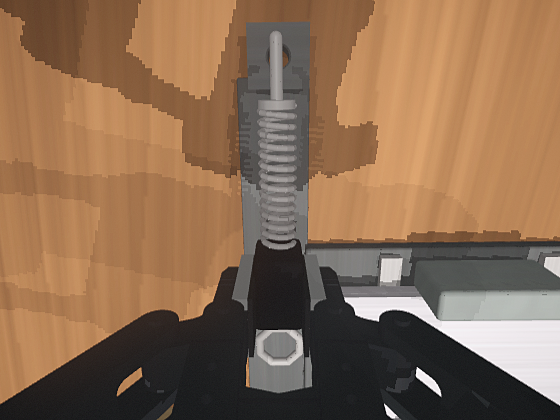

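Leg at (276,35..100) stands over the anchor block with the hole peeking at (283,58). Lower to just above the mouth and check.

```bash
sed -i "s/o\['grip_width'\].round(1)/o['grip_width']/" b.py; python3 - <<'E'
from h import *
import pickle
c=pickle.load(open('pics/g3.pkl','rb')); print(proj(c,[461.2,23.9,31]))
E
echo '[0, 0.7, 23, 0, 0, 0, 10, 0, 0, 23, 0, 0, 0, 10, 0, 0, 0, 0, 0, 0, 10, 0, 0, 0, 0, 0, 0, 10]' | python3 steer.py;python3 b.py; python3 a.py g4; python3 - <<'E'
import cv2
a=cv2.imread('pics/g4.png');s=cv2.imread('pics/g4.png')
cv2.imwrite('pics/g4b.png',cv2.resize(a[0:140,210:350],None,fx=4,fy=4,interpolation=cv2.INTER_CUBIC))
E
```

```text
[278.72034214  54.88259867]
t: 8.15
ee_pos: [470.5, -68.2, 134.5]
tcp_rot: [-2.122, -2.314, 0.002]
wrist_force: [0.6, 0.6, -2.0]
grip_width: 17.2
finger_force: 59.0
[471.5 -68.3 135.3] [0.996 0.087 0.   ] leg [462.6  22.8  39.3] loop [ 475.  -103.6   63.3]
leg->hole tool [ 1.2 -1.2  8.3] loop->post tool [-33.   -0.6  24.3] F [-0.1  0.1 -1.3] 17.089425200793638
```

View pics/g4b.png

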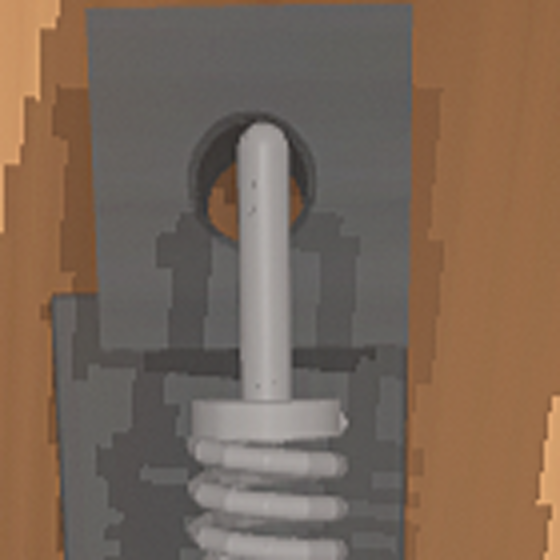

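Leg about 1.3 mm right of the hole centre (leg col 264, hole 252 in crop). Correct and insert.

```bash
echo '[1, -1.3, 0, 0, 0, 0, 10, 0, 0, 6, 0, 0, 0, 10, 0, 0, 6, 0, 0, 0, 10, 0, 0, 5, 0, 0, 0, 10, 0, 0, 0, 0, 0, 0, 10]' | python3 steer.py;python3 b.py;python3 b.py
```

```text
t: 8.75
ee_pos: [469.5, -66.5, 116.8]
tcp_rot: [-2.12, -2.316, 0.002]
wrist_force: [-0.0, 0.3, -1.3]
grip_width: 17.1
finger_force: 59.0
[469.8 -66.6 117.2] [ 0.996  0.088 -0.002] leg [460.6  24.5  21.2] loop [ 473.2 -101.9   45.2]
leg->hole tool [-0.6  0.6 -9.8] loop->post tool [-34.9   1.    6.1] F [ 0.1  0.9 -1.9] 17.1612098603057
[470.1 -66.7 117.5] [ 0.996  0.088 -0.001] leg [460.9  24.4  21.5] loop [ 473.5 -102.    45.5]
leg->hole tool [-0.5  0.2 -9.5] loop->post tool [-34.8   0.6   6.4] F [ 0.4  0.1 -1.2] 16.954807896840112
```

```bash
echo '[-9, 0.2, 0, 0, 0, 0, 10, -9, 0.2, 0, 0, 0, 0, 10, -9, 0.2, 0, 0, 0, 0, 10, -8, 0.1, 0, 0, 0, 0, 10, 0, 0, 0, 0, 0, 0, 10, 0, 0, 0, 0, 0, 0, 10]' | python3 steer.py;python3 b.py;python3 b.py;python3 a.py g5;  python3 - <<'E'
import cv2,numpy as np
a=cv2.imread('pics/g5.png')
cv2.imwrite('pics/g5b.png',np.vstack([cv2.resize(a[300:400,210:350],None,fx=4,fy=4,interpolation=cv2.INTER_CUBIC),a[0:200,:]]))
E
```

```text
t: 9.45
ee_pos: [473.6, -101.7, 117.6]
tcp_rot: [-2.122, -2.315, 0.0]
wrist_force: [-1.0, 3.1, -2.6]
grip_width: 17.2
finger_force: 59.0
[ 473.6 -101.5  117.6] [ 0.996  0.087 -0.001] leg [464.5 -10.4  21.7] loop [ 477.  -136.8   45.6]
leg->hole tool [34.4 -0.3 -9.3] loop->post tool [0.2 0.2 6.6] F [-1.7  3.2 -2.7] 16.653748759116382
[ 473.7 -101.4  117.7] [ 0.996  0.088 -0.001] leg [464.6 -10.3  21.7] loop [ 477.1 -136.7   45.7]
leg->hole tool [34.4 -0.4 -9.2] loop->post tool [0.1 0.1 6.7] F [-1.   2.6 -2.6] 16.872385718503885
```

View pics/g5b.png

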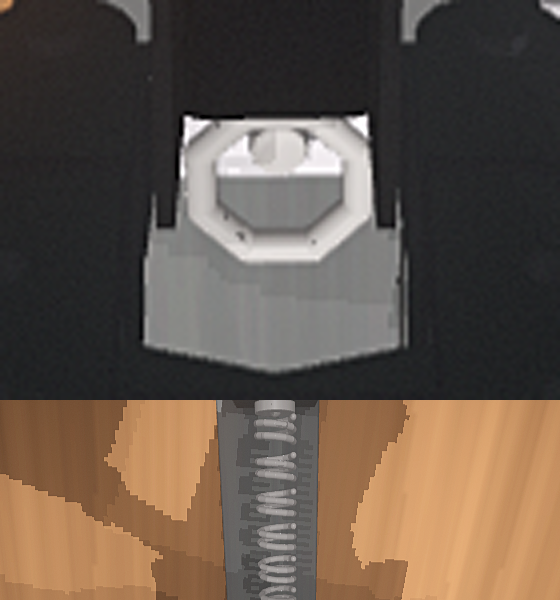

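Post visible inside the loop (crop (280,148)); with parallax this is within ~1 mm. Lower over the post.

```bash
echo '[0.7, 0, 4, 0, 0, 0, 10, 0, 0, 4, 0, 0, 0, 10, 0, 0, 4, 0, 0, 0, 10, 0, 0, 3, 0, 0, 0, 10, 0, 0, 0, 0, 0, 0, 10, 0, 0, 0, 0, 0, 0, 10]' | python3 steer.py;python3 b.py
```

```text
t: 10.2
ee_pos: [474.2, -100.9, 102.6]
tcp_rot: [2.121, 2.316, 0.0]
wrist_force: [0.5, 3.4, -3.5]
grip_width: 16.6
finger_force: 58.8
[ 474.2 -101.   102.7] [0.996 0.088 0.001] leg [465.3  -9.9   6.6] loop [ 477.8 -136.3   30.7]
leg->hole tool [ 34.   -1.1 -24.4] loop->post tool [-0.2 -0.6 -8.3] F [-0.4  3.3 -2.4] 16.851523403417485
```

```bash
echo '[0, 0, 0, 0, 0, 0, 40, 0, 0, 0, 0, 0, 0, 40, 0, 0, 0, 0, 0, 0, 40, 0, 0, -10, 0, 0, 0, 40, 0, 0, -30, 0, 0, 0, 40, 30, 0, -40, 0, 0, 0, 70, 40, 0, -40, 0, 0, 0, 85, 0, 0, 0, 0, 0, 0, 85, 0, 0, 0, 0, 0, 0, 85]' | python3 steer.py;python3 a.py g6;python3 - <<'E'
import cv2
a=cv2.imread('pics/g6.png')
E
```

```text
t: 11.15
ee_pos: [469.1, -35.6, 220.0]
tcp_rot: [2.117, 2.316, 0.003]
wrist_force: [0.1, -0.5, -0.9]
grip_width: 85.0
finger_force: 0.0
```

View pics/g6.png

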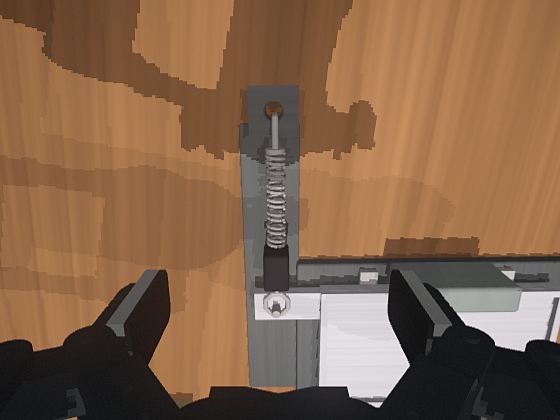

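Spring is fitted: the loop is over the post at (276,302), the leg in the hole at (274,115), and the bed appears drawn out. I've used up the picture views, so from here I measure numerically only.

```bash
echo '[-25, 20, -20, 0, 0, 0, 85, -25, 20, -20, 0, 0, 0, 85, -25, 20, -20, 0, 0, 0, 85, -25, 20, -20, 0, 0, 0, 85, 0, 0, 0, 0, 0, 0, 85, 0, 0, 0, 0, 0, 0, 85]' | python3 steer.py;python3 a.py n1;python3 - <<'E'
from h import *
import pickle
c=pickle.load(open('pics/n1.pkl','rb'));im=c['color'];h=cv2.cvtColor(im,cv2.COLOR_RGB2HSV)
m=((h[...,2]>165)&(h[...,1]<40)).astype(np.uint8);m=cv2.morphologyEx(m,cv2.MORPH_OPEN,np.ones((7,7)))
n,l,st,ce=cv2.connectedComponentsWithStats(m)
for i in range(1,n):
    if st[i][4]>500:
        k=cv2.findContours((l==i).astype(np.uint8),cv2.RETR_EXTERNAL,cv2.CHAIN_APPROX_NONE)[0][0]
        P=np.array([onz(c,*p,28)[:2] for p in k[:,0]],np.float32)
        r=cv2.minAreaRect(P);xh=np.array([.0993,-.995]);yh=np.array([.995,.0993]);H=np.array([461.2,23.9])
        Q=np.c_[(P-H)@xh-192,(P-H)@yh]
        print(st[i],ce[i].round(),r,Q.min(0),Q.max(0),np.percentile(Q,[3,97],axis=0).round(1).tolist())
# print horizontal brightness profile of some rows
for v in (150,180,210,240): print(v,[int(x) for x in h[v,200:560:12,2]])
E
```

```text
t: 11.8
ee_pos: [556.1, -129.7, 296.5]
tcp_rot: [-2.122, -2.312, 0.002]
wrist_force: [-0.1, 0.0, -0.5]
grip_width: 84.7
finger_force: 0.0
[  236   145   199   109 19739] [334. 199.] ((609.1881103515625, -152.00564575195312), (179.32833862304688, 103.38105010986328), 5.879970073699951) [-54.18253188  40.1309526 ] [ 49.38119839 219.38643664] [[-54.0, 40.3], [49.2, 219.0]]
[199 150  37  26 839] [218. 163.] ((498.33441162109375, -124.51587677001953), (33.43184280395508, 22.996135711669922), 4.9041948318481445) [-52.28471566   5.33819697] [-29.23545401  38.91964919] [[-52.2, 5.6], [-29.3, 38.8]]
150 [193, 191, 200, 209, 210, 210, 210, 211, 90, 138, 132, 119, 126, 120, 127, 131, 217, 215, 214, 211, 209, 137, 154, 148, 166, 147, 138, 156, 153, 143]
180 [93, 95, 110, 156, 210, 210, 211, 210, 209, 217, 217, 216, 206, 206, 205, 205, 205, 204, 205, 213, 158, 155, 157, 166, 153, 142, 147, 154, 150, 152]
210 [91, 93, 93, 194, 192, 191, 191, 191, 208, 206, 205, 204, 204, 204, 205, 205, 205, 205, 206, 197, 93, 163, 149, 164, 151, 142, 159, 158, 151, 152]
240 [97, 105, 106, 207, 207, 206, 206, 213, 211, 211, 201, 201, 201, 201, 201, 200, 200, 199, 199, 184, 99, 153, 171, 153, 145, 150, 161, 149, 149, 152]
```

```bash
echo '[47, -11, 0, 0, 0, 0, 85, 47, -11, 0, 0, 0, 0, 85, 47, -11, 0, 0, 0, 0, 85, 47, -11, 0, 0, 0, 0, 85, 47, -11, 0, 0, 0, 0, 85, 47, -11, 0, 0, 0, 0, 85, 47, -11, 0, 0, 0, 0, 85, 47, -11, 0, 0, 0, 0, 85, 47, -11, 0, 0, 0, 0, 85, 0, 0, 0, 0, 0, 0, 85]' | python3 steer.py; echo '[0, 0, 0, 0, 0, 0, 85, 0, 0, 0, 0, 0, 0, 85]' | python3 steer.py; python3 a.py n2
```

```text
t: 12.85
ee_pos: [416.9, 288.2, 296.3]
tcp_rot: [-2.111, -2.322, 0.004]
wrist_force: [0.0, -1.1, -0.9]
grip_width: 84.8
finger_force: 0.0
t: 13.05
ee_pos: [420.0, 283.2, 296.9]
tcp_rot: [-2.121, -2.317, 0.005]
wrist_force: [-1.0, 0.1, 0.2]
grip_width: 84.9
finger_force: 0.0
[379.6 342. ] [22.4 33.6] 125.3 [241.6 101.5]
[403.4 272.6] [27.4 53.4] 155.3 [258.  174.4]
[446.6 173.9] [33.  69.3] 11.3 [298.6 272.5]
```

```bash
cat > go.py <<'E'
# usage: go.py X Y Z [xt_angle_deg] : remaining move in tool axes (after the turn)
from h import *
import sys
from scipy.spatial.transform import Rotation as R
o=bot.observe();M=R.from_rotvec(o['tcp_rot']).as_matrix();t=np.array(o['ee_pos'])
a=[float(v) for v in sys.argv[1:]]
cur=np.degrees(np.arctan2(M[1,0],M[0,0]));tz=0
if len(a)>3:
    dw=(a[3]-cur+180)%360-180; tz=-np.radians(dw); M=M@R.from_rotvec([0,0,tz]).as_matrix()
    tc=np.radians(a[3])
print('xt',cur.round(1),'tilt',M[:,2].round(3),'turn',round(tz,3),'move',(M.T@(np.array(a[:3])-t)).round(1),'q6',round(o['q'][5],2),'F',o['wrist_force'].round(1),'grip',round(o['grip_width'],1))
E
echo '[0, 12, 0, 0, 0, 0.15, 70, 0, 0, 0, 0, 0, 0.15, 70, 0, 0, 0, 0, 0, 0.15, 70, 0, 0, 0, 0, 0, 0.15, 70, 0, 0, 0, 0, 0, 0.15, 70, 0, 0, 0, 0, 0, 0.15, 70, 0, 0, 0, 0, 0, 0.15, 60, 0, 0, 0, 0, 0, 0.15, 60, 0, 0, 0, 0, 0, 0.15, 60, 0, 0, 0, 0, 0, 0.105, 60]' | python3 steer.py; echo '[0, 0, 0, 0, 0, 0, 60, 0, 0, 0, 0, 0, 0, 60]' | python3 steer.py;python3 go.py 446.7 173.8 78 11.7
```

```text
t: 14.1
ee_pos: [433.4, 283.4, 297.9]
tcp_rot: [3.126, 0.307, -0.001]
wrist_force: [-0.2, 0.5, -0.4]
grip_width: 60.1
finger_force: 0.0
t: 14.3
ee_pos: [433.3, 284.1, 298.0]
tcp_rot: [3.125, 0.32, -0.001]
wrist_force: [0.1, -0.6, -0.7]
grip_width: 60.2
finger_force: 0.0
xt 11.7 tilt [-0. -0. -1.] turn -0.0 move [ -9.1 110.7 220.1] q6 1.86 F [ 0.1 -0.6 -0.7] grip 60.2
```

```bash
echo '[-3, 37, 25, 0, 0, 0, 58, -3, 37, 25, 0, 0, 0, 58, -3, 37, 25, 0, 0, 0, 58, 0, 0, 45, 0, 0, 0, 58, 0, 0, 45, 0, 0, 0, 58, 0, 0, 0, 0, 0, 0, 58, 0, 0, 0, 0, 0, 0, 58]' | python3 steer.py; python3 go.py 446.7 173.8 78 11.7
```

```text
t: 15.0
ee_pos: [446.1, 174.4, 132.9]
tcp_rot: [3.125, 0.32, -0.004]
wrist_force: [-0.1, -0.5, 1.1]
grip_width: 58.2
finger_force: 0.0
xt 11.7 tilt [-0.002 -0.001 -1.   ] turn -0.0 move [ 0.6  0.7 54.9] q6 1.65 F [-0.1 -0.5  1.1] grip 58.2
```

```bash
echo '[0, 0.5, 30, 0, 0, 0, 58, 0, 0, 25, 0, 0, 0, 58, 0, 0, 0, 0, 0, 0, 58, 0, 0, 0, 0, 0, 0, 20, 0, 0, 0, 0, 0, 0, 20, 0, 0, 0, 0, 0, 0, 20, 0, 0, 0, 0, 0, 0, 20]' | python3 steer.py; echo '[0, 0, -30, 0, 0, 0, 20, 0, 0, -45, 0, 0, 0, 20, 0, 0, -45, 0, 0, 0, 20, 0, 0, 0, 0, 0, 0, 20]' | python3 steer.py; python3 go.py 609.4 -153.8 180 95.7
```

```text
t: 15.7
ee_pos: [449.0, 175.2, 81.3]
tcp_rot: [-3.124, -0.32, -0.009]
wrist_force: [-1.0, -0.0, 6.2]
grip_width: 31.9
finger_force: 59.9
t: 16.1
ee_pos: [452.1, 176.0, 206.7]
tcp_rot: [-3.122, -0.32, -0.027]
wrist_force: [1.3, 1.1, 1.2]
grip_width: 32.0
finger_force: 59.9
xt 11.7 tilt [ 0.017  0.005 -1.   ] turn -1.466 move [-343.9  123.3   27.7] q6 1.65 F [1.3 1.1 1.2] grip 32.0
```

```bash
echo '[0, 0, 0, 0, 0, -0.15, 20, 0, 0, 0, 0, 0, -0.15, 20, 0, 0, 0, 0, 0, -0.15, 20, 0, 0, 0, 0, 0, -0.15, 20, 0, 0, 0, 0, 0, -0.15, 20, 0, 0, 0, 0, 0, -0.15, 20, 0, 0, 0, 0, 0, -0.15, 20, 0, 0, 0, 0, 0, -0.15, 20, 0, 0, 0, 0, 0, -0.15, 20, 0, 0, 0, 0, 0, -0.116, 20]' | python3 steer.py; echo '[0, 0, 0, 0, 0, 0, 20]' | python3 steer.py;  python3 go.py 669.1 -147.8 180 95.7
```

```text
t: 17.1
ee_pos: [446.7, 174.4, 198.9]
tcp_rot: [2.102, 2.334, 0.002]
wrist_force: [-0.2, 0.1, -0.4]
grip_width: 31.9
finger_force: 59.9
t: 17.2
ee_pos: [446.7, 174.4, 198.8]
tcp_rot: [2.108, 2.328, 0.002]
wrist_force: [0.9, 0.2, -0.3]
grip_width: 31.9
finger_force: 59.9
xt 95.7 tilt [ 0.001  0.    -1.   ] turn -0.001 move [-342.7  189.3   19. ] q6 0.18 F [ 0.9  0.2 -0.3] grip 31.9
```

```bash
echo '[-38, 21, 0, 0, 0, 0, 20, -38, 21, 0, 0, 0, 0, 20, -38, 21, 0, 0, 0, 0, 20, -38, 21, 0, 0, 0, 0, 20, -38, 21, 0, 0, 0, 0, 20, -38, 21, 0, 0, 0, 0, 20, -38, 21, 0, 0, 0, 0, 20, -38, 21, 0, 0, 0, 0, 20, -38, 21, 0, 0, 0, 0, 20, 0, 0, 0, 0, 0, 0, 20]' | python3 steer.py; echo '[0, 0, 20, 0, 0, 0, 20, 0, 0, 20, 0, 0, 0, 20, 0, 0, 0, 0, 0, 0, 20]' | python3 steer.py; python3 go.py 669.1 -147.8 107 95.7
```

```text
t: 18.2
ee_pos: [671.4, -152.5, 199.1]
tcp_rot: [2.113, 2.317, 0.002]
wrist_force: [-0.4, 0.4, -0.3]
grip_width: 32.0
finger_force: 59.9
t: 18.5
ee_pos: [665.6, -146.1, 154.7]
tcp_rot: [-2.106, -2.322, 0.005]
wrist_force: [-0.8, 0.8, -0.8]
grip_width: 32.3
finger_force: 59.9
xt 95.6 tilt [-0.007  0.002 -1.   ] turn -0.002 move [-2.2  3.6 47.6] q6 -0.38 F [-0.8  0.8 -0.8] grip 32.3
```

```bash
echo '[-1, 3, 20, 0, 0, 0, 20, 0, 0, 20, 0, 0, 0, 20, 0, 0, 0, 0, 0, 0, 20, 0, 0, 0, 0, 0, 0, 20]' | python3 steer.py; python3 go.py 669.1 -147.8 107 95.7
```

```text
t: 18.9
ee_pos: [671.5, -147.5, 118.8]
tcp_rot: [-2.109, -2.328, 0.0]
wrist_force: [0.7, -0.3, 0.5]
grip_width: 32.1
finger_force: 59.9
xt 95.7 tilt [-0.  0. -1.] turn -0.001 move [-0.  -2.4 11.8] q6 -0.38 F [ 0.7 -0.3  0.5] grip 32.1
```

```bash
echo '[0, -2, 6, 0, 0, 0, 20, 0, 0, 5, 0, 0, 0, 20, 0, 0, 0, 0, 0, 0, 20, 0, 0, 0, 0, 0, 0, 20]' | python3 steer.py; python3 go.py 669.1 -147.8 107 95.7;echo '[0, 0, 0, 0, 0, 0, 46, 0, 0, 0, 0, 0, 0, 46, 0, 0, 0, 0, 0, 0, 46, 0, 0, -30, 0, 0, 0, 46, 0, 0, -40, 0, 0, 0, 60, 0, 0, -40, 0, 0, 0, 85, 0, 0, -40, 0, 0, 0, 85, 0, 0, -45, 0, 0, 0, 85, 0, 0, 0, 0, 0, 0, 85, 0, 0, 0, 0, 0, 0, 85]' | python3 steer.py
```

```text
t: 19.3
ee_pos: [670.5, -148.5, 109.4]
tcp_rot: [2.108, 2.327, 0.001]
wrist_force: [-0.7, 0.4, 4.4]
grip_width: 31.8
finger_force: 60.5
xt 95.7 tilt [ 0.002 -0.001 -1.   ] turn -0.001 move [ 0.8 -1.3  2.3] q6 -0.38 F [-0.7  0.4  4.4] grip 31.8
t: 20.3
ee_pos: [670.4, -148.4, 304.4]
tcp_rot: [2.106, 2.326, 0.003]
wrist_force: [-0.6, -0.2, -0.3]
grip_width: 84.8
finger_force: 0.0
```

```bash
cat > bedbooks.py <<'E'
import pickle,sys
from h import *
c=grab('wrist',sys.argv[1]+'.png');pickle.dump(c,open('pics/'+sys.argv[1]+'.pkl','wb'))
xh=np.array([.0993,-.995]);yh=np.array([.995,.0993]);B=np.array([609.4,-153.8])
for b in books(c,44): print((b[0]).round(1),'nip',((b[0]-B)@xh).round(1),((b[0]-B)@yh).round(1),np.round(b[1],1),round(b[2],1),np.round(b[3]))
E
python3 bedbooks.py n3; python3 go.py 410 285 300 95.7
```

```text
[ 670.7 -150.2] nip 2.5 61.3 [33.3 71.1] 94.8 [277. 175.]
xt 95.7 tilt [-0.  0. -1.] turn -0.0 move [ 456.7 -215.     2.1] q6 -0.38 F [-0.5 -0.3 -0. ] grip 85.1
```

```bash
python3 - <<'E'
from h import *
import pickle
c=pickle.load(open('pics/n2.pkl','rb'));h=cv2.cvtColor(c['color'],cv2.COLOR_RGB2HSV)
for X,Y in [(361,327),(381,343),(341,311),(409,264),(438,250),(380,278),(361,360),(330,330)]:
    p=proj(c,[X,Y,16]);print(X,Y,p.round(),h[int(p[1]),int(p[0])])
E
echo '[45, -20, 0, 0, 0, 0, 85, 45, -20, 0, 0, 0, 0, 85, 45, -20, 0, 0, 0, 0, 85, 45, -20, 0, 0, 0, 0, 85, 45, -20, 0, 0, 0, 0, 85, 45, -20, 0, 0, 0, 0, 85, 45, -20, 0, 0, 0, 0, 85, 45, -20, 0, 0, 0, 0, 85, 45, -20, 0, 0, 0, 0, 85, 45, -20, 0, 0, 0, 0, 85]' | python3 steer.py; echo '[0, 0, 0, 0, 0, 0, 85, 0, 0, 0, 0, 0, 0, 85]' | python3 steer.py
```

```text
361 327 [219. 117.] [  7 137  84]
381 343 [242. 101.] [  4 127  86]
341 311 [196. 133.] [  7 140  84]
409 264 [266. 188.] [  5 118 121]
438 250 [295. 205.] [  5 120 125]
380 278 [237. 172.] [  4 119 131]
361 360 [220.  79.] [ 13 136 167]
330 330 [185. 111.] [ 14 136 190]
t: 21.35
ee_pos: [423.7, 280.6, 299.7]
tcp_rot: [-2.108, -2.327, 0.007]
wrist_force: [0.5, 0.5, 0.1]
grip_width: 84.8
finger_force: 0.0
t: 21.55
ee_pos: [424.5, 280.1, 300.0]
tcp_rot: [-2.104, -2.332, 0.007]
wrist_force: [0.0, 0.7, -0.9]
grip_width: 85.1
finger_force: 0.0
```

```bash
sed -i "s/h\[...,0\]<=4/h[...,0]<=9/" h.py; python3 a.py n4;python3 go.py 410 265 78 155.5
```

```text
[305.7 118.3] [37.3 82.5] 69.5 [153.3 306.2]
[361.  326.6] [34.2 71.1] 39.2 [216.4 111.5]
[409.  265.4] [37. 70.] 155.1 [261.5 181.7]
xt 95.7 tilt [-0.003 -0.002 -1.   ] turn -1.043 move [  7.6 -18.7 222.5] q6 0.4 F [ 0.4 -0.1  0.7] grip 85.1
```

```bash
echo '[0, 0, 18, 0, 0, -0.15, 58, 0, 0, 18, 0, 0, -0.15, 58, 0, 0, 18, 0, 0, -0.15, 58, 0, 0, 18, 0, 0, -0.15, 58, 0, 0, 18, 0, 0, -0.15, 58, 0, 0, 18, 0, 0, -0.15, 58, 0, 0, 18, 0, 0, -0.143, 58, 7, -18.5, 30, 0, 0, 0, 58, 0, 0, 0, 0, 0, 0, 58, 0, 0, 0, 0, 0, 0, 58]' | python3 steer.py; python3 go.py 409 264.7 78 155.5
```

```text
t: 22.6
ee_pos: [412.2, 264.4, 145.5]
tcp_rot: [-0.672, -3.067, 0.003]
wrist_force: [-0.2, -0.3, 0.7]
grip_width: 58.0
finger_force: 0.0
xt 155.3 tilt [-0.002 -0.001 -1.   ] turn -0.004 move [ 3.  -1.  67.5] q6 -0.66 F [-0.2 -0.3  0.7] grip 58.0
```

```bash
echo '[2, -1, 30, 0, 0, 0, 58, 0, 0, 37, 0, 0, 0, 58, 0, 0, 0, 0, 0, 0, 58, 0, 0, 0, 0, 0, 0, 20, 0, 0, 0, 0, 0, 0, 20, 0, 0, 0, 0, 0, 0, 20, 0, 0, 0, 0, 0, 0, 20, 0, 0, -30, 0, 0, 0, 20, 0, 0, -45, 0, 0, 0, 20, 0, 0, -45, 0, 0, 0, 20]' | python3 steer.py; echo '[0, 0, 0, 0, 0, 0.15, 20, 0, 0, 0, 0, 0, 0.15, 20, 0, 0, 0, 0, 0, 0.15, 20, 0, 0, 0, 0, 0, 0.15, 20, 0, 0, 0, 0, 0, 0.15, 20, 0, 0, 0, 0, 0, 0.15, 20, 0, 0, 0, 0, 0, 0.14, 20, 0, 0, 0, 0, 0, 0, 20, 0, 0, 0, 0, 0, 0, 20]' | python3 steer.py; python3 go.py 609.4 -153.8 198 95.7
```

```text
t: 23.6
ee_pos: [409.2, 265.5, 200.6]
tcp_rot: [-0.668, -3.069, 0.001]
wrist_force: [1.6, 0.7, 0.1]
grip_width: 32.1
finger_force: 59.8
t: 24.5
ee_pos: [409.9, 265.9, 199.7]
tcp_rot: [2.102, 2.335, 0.001]
wrist_force: [-0.6, 0.6, -0.1]
grip_width: 31.9
finger_force: 59.8
xt 96.0 tilt [ 0.001  0.    -1.   ] turn 0.006 move [-437.4  156.9    1.7] q6 0.38 F [-0.6  0.6 -0.1] grip 31.9
```

```bash
echo '[-43.7, 15.7, 0, 0, 0, 0.005, 20, -43.7, 15.7, 0, 0, 0, 0, 20, -43.7, 15.7, 0, 0, 0, 0, 20, -43.7, 15.7, 0, 0, 0, 0, 20, -43.7, 15.7, 0, 0, 0, 0, 20, -43.7, 15.7, 0, 0, 0, 0, 20, -43.7, 15.7, 0, 0, 0, 0, 20, -43.7, 15.7, 0, 0, 0, 0, 20, -43.7, 15.7, 0, 0, 0, 0, 20, -43.7, 15.7, 0, 0, 0, 0, 20]' | python3 steer.py; echo '[0, 0, 20, 0, 0, 0, 20, 0, 0, 30, 0, 0, 0, 20, 0, 0, 20, 0, 0, 0, 20, 0, 0, 0, 0, 0, 0, 20, 0, 0, 0, 0, 0, 0, 20]' | python3 steer.py; python3 go.py 609.4 -153.8 108 95.7
```

```text
t: 25.5
ee_pos: [609.2, -155.7, 199.4]
tcp_rot: [2.108, 2.329, 0.0]
wrist_force: [0.9, 0.7, 0.1]
grip_width: 32.1
finger_force: 59.8
t: 26.0
ee_pos: [608.5, -153.8, 129.2]
tcp_rot: [-2.109, -2.327, 0.0]
wrist_force: [-0.5, -0.0, -0.1]
grip_width: 31.6
finger_force: 59.8
xt 95.6 tilt [-0.001  0.    -1.   ] turn -0.001 move [-0.1  0.9 21.2] q6 -0.42 F [-0.5 -0.  -0.1] grip 31.6
```

```bash
echo '[0, 0, 11, 0, 0, 0, 20, 0, 0, 10, 0, 0, 0, 20, 0, 0, 0, 0, 0, 0, 20, 0, 0, 0, 0, 0, 0, 20]' | python3 steer.py; echo '[0, 0, 0, 0, 0, 0, 43, 0, 0, 0, 0, 0, 0, 43, 0, 0, 0, 0, 0, 0, 43, 0, 0, -30, 0, 0, 0, 43, 0, 0, -40, 0, 0, 0, 60, 0, 0, -40, 0, 0, 0, 85, 0, 0, -40, 0, 0, 0, 85, 0, 0, -45, 0, 0, 0, 85, 0, 0, 0, 0, 0, 0, 85, 0, 0, 0, 0, 0, 0, 85]' | python3 steer.py; python3 bedbooks.py n5; python3 go.py 400 275 300 95.7
```

```text
t: 26.4
ee_pos: [608.4, -153.7, 108.1]
tcp_rot: [-2.11, -2.326, 0.0]
wrist_force: [-0.3, -0.1, -0.8]
grip_width: 32.0
finger_force: 66.2
t: 27.4
ee_pos: [609.4, -154.0, 305.4]
tcp_rot: [2.109, 2.324, 0.003]
wrist_force: [-1.0, -0.5, -0.1]
grip_width: 85.0
finger_force: 0.0
[ 495.5 -301.5] nip 135.7 -128.0 [35.1 80.7] 90.6 [154. 307.]
[ 607.5 -151.2] nip -2.8 -1.6 [33.  69.5] 95.9 [276. 170.]
[ 669.4 -149.9] nip 2.1 60.1 [35.2 70. ] 95.6 [345. 175.]
xt 95.6 tilt [-0.  0. -1.] turn -0.002 move [ 447.2 -164.6    3.2] q6 -0.41 F [0.1 0.3 0.1] grip 85.4
```

```bash
echo '[45, -17, 0, 0, 0, 0, 85, 45, -17, 0, 0, 0, 0, 85, 45, -17, 0, 0, 0, 0, 85, 45, -17, 0, 0, 0, 0, 85, 45, -17, 0, 0, 0, 0, 85, 45, -17, 0, 0, 0, 0, 85, 45, -17, 0, 0, 0, 0, 85, 45, -17, 0, 0, 0, 0, 85, 45, -17, 0, 0, 0, 0, 85, 45, -17, 0, 0, 0, 0, 85]' | python3 steer.py; echo '[0, 0, 0, 0, 0, 0, 85, 0, 0, 0, 0, 0, 0, 85]' | python3 steer.py;python3 a.py n6;python3 go.py 361 326.8 78 39.2
```

```text
t: 28.45
ee_pos: [393.4, 278.4, 300.8]
tcp_rot: [-2.11, -2.325, 0.007]
wrist_force: [0.7, 0.6, -0.7]
grip_width: 85.4
finger_force: 0.0
t: 28.65
ee_pos: [394.2, 277.8, 301.1]
tcp_rot: [-2.107, -2.33, 0.007]
wrist_force: [-0.6, 0.0, 0.2]
grip_width: 84.9
finger_force: 0.0
[277.8 115. ] [39.2 82.6] 62.3 [152.6 307.9]
[360.5 326.3] [34.  69.9] 39.1 [249.  112.8]
xt 95.6 tilt [-0.003 -0.003 -1.   ] turn 0.985 move [  6.  -60.  223.3] q6 0.42 F [ 0.2 -0.6 -0.6] grip 84.7
```

```bash
echo '[0, 0, 18, 0, 0, 0.15, 58, 0, 0, 18, 0, 0, 0.15, 58, 0, 0, 18, 0, 0, 0.15, 58, 0, 0, 18, 0, 0, 0.15, 58, 0, 0, 18, 0, 0, 0.15, 58, 0, 0, 18, 0, 0, 0.15, 58, 0, 0, 18, 0, 0, 0.085, 58, 3, -30, 15, 0, 0, 0, 58, 3, -30, 15, 0, 0, 0, 58, 0, 0, 0, 0, 0, 0, 58]' | python3 steer.py; echo '[0, 0, 0, 0, 0, 0, 58]' | python3 steer.py;python3 go.py 360.6 326.5 78 39.2
```

```text
t: 29.7
ee_pos: [360.8, 326.7, 144.4]
tcp_rot: [2.959, 1.05, -0.01]
wrist_force: [-0.7, -0.7, 0.4]
grip_width: 57.8
finger_force: 0.0
t: 29.8
ee_pos: [362.8, 326.5, 146.2]
tcp_rot: [2.959, 1.05, -0.003]
wrist_force: [-0.9, 0.1, -0.8]
grip_width: 57.7
finger_force: 0.0
xt 39.1 tilt [-0.002 -0.002 -1.   ] turn -0.002 move [-1.5 -1.4 68.2] q6 1.53 F [-0.9  0.1 -0.8] grip 57.7
```

```bash
echo '[-1, -1, 30, 0, 0, 0, 58, 0, 0, 37.5, 0, 0, 0, 58, 0, 0, 0, 0, 0, 0, 58, 0, 0, 0, 0, 0, 0, 20, 0, 0, 0, 0, 0, 0, 20, 0, 0, 0, 0, 0, 0, 20, 0, 0, 0, 0, 0, 0, 20, 0, 0, -30, 0, 0, 0, 20, 0, 0, -45, 0, 0, 0, 20, 0, 0, -45, 0, 0, 0, 20]' | python3 steer.py; echo '[0, 0, 0, 0, 0, -0.15, 20, 0, 0, 0, 0, 0, -0.15, 20, 0, 0, 0, 0, 0, -0.15, 20, 0, 0, 0, 0, 0, -0.15, 20, 0, 0, 0, 0, 0, -0.15, 20, 0, 0, 0, 0, 0, -0.15, 20, 0, 0, 0, 0, 0, -0.087, 20, 0, 0, 0, 0, 0, 0, 20, 0, 0, 0, 0, 0, 0, 20]' | python3 steer.py; python3 go.py 549.5 -160 198 95.7
```

```text
t: 30.8
ee_pos: [360.6, 327.8, 201.1]
tcp_rot: [2.96, 1.052, -0.001]
wrist_force: [0.1, -0.6, -0.3]
grip_width: 31.8
finger_force: 59.7
t: 31.7
ee_pos: [361.2, 328.2, 200.2]
tcp_rot: [2.111, 2.327, 0.001]
wrist_force: [-0.8, 0.6, 0.5]
grip_width: 32.0
finger_force: 59.7
xt 95.6 tilt [ 0.001  0.001 -1.   ] turn -0.002 move [-504.5  138.8    2.1] q6 0.55 F [-0.8  0.6  0.5] grip 32.0
```

```bash
echo '[-45.8, 12.6, 0, 0, 0, 0, 20, -45.8, 12.6, 0, 0, 0, 0, 20, -45.8, 12.6, 0, 0, 0, 0, 20, -45.8, 12.6, 0, 0, 0, 0, 20, -45.8, 12.6, 0, 0, 0, 0, 20, -45.8, 12.6, 0, 0, 0, 0, 20, -45.8, 12.6, 0, 0, 0, 0, 20, -45.8, 12.6, 0, 0, 0, 0, 20, -45.8, 12.6, 0, 0, 0, 0, 20, -45.8, 12.6, 0, 0, 0, 0, 20]' | python3 steer.py; echo '[-46, 12.6, 0, 0, 0, 0, 20, 0, 0, 20, 0, 0, 0, 20, 0, 0, 30, 0, 0, 0, 20, 0, 0, 20, 0, 0, 0, 20, 0, 0, 0, 0, 0, 0, 20, 0, 0, 0, 0, 0, 0, 20]' | python3 steer.py; python3 go.py 549.7 -159.8 108 95.7
```

```text
t: 32.7
ee_pos: [532.4, -117.2, 200.1]
tcp_rot: [2.111, 2.326, 0.001]
wrist_force: [0.9, 1.2, 0.2]
grip_width: 31.9
finger_force: 59.7
t: 33.3
ee_pos: [549.0, -159.7, 129.9]
tcp_rot: [-2.109, -2.328, 0.0]
wrist_force: [0.3, -0.7, 0.2]
grip_width: 32.0
finger_force: 59.7
xt 95.6 tilt [-0.  0. -1.] turn -0.001 move [-0.2  0.7 21.9] q6 -0.46 F [ 0.3 -0.7  0.2] grip 32.0
```

```bash
echo '[0, 0, 11, 0, 0, 0, 20, 0, 0, 10.5, 0, 0, 0, 20, 0, 0, 0, 0, 0, 0, 20, 0, 0, 0, 0, 0, 0, 20]' | python3 steer.py; echo '[0, 0, 0, 0, 0, 0, 43, 0, 0, 0, 0, 0, 0, 43, 0, 0, 0, 0, 0, 0, 43, 0, 0, -30, 0, 0, 0, 43, 0, 0, -40, 0, 0, 0, 60, 0, 0, -40, 0, 0, 0, 85, 0, 0, -40, 0, 0, 0, 85, 0, 0, -45, 0, 0, 0, 85, 0, 15, 0, 0, 0, 0, 85, 0, 0, 0, 0, 0, 0, 85]' | python3 steer.py; python3 bedbooks.py n7; python3 go.py 400 275 300 95.7
```

```text
t: 33.7
ee_pos: [551.7, -162.3, 119.4]
tcp_rot: [2.103, 2.327, -0.003]
wrist_force: [-20.1, 0.3, 52.3]
grip_width: 31.9
finger_force: 86.4
t: 34.7
ee_pos: [566.3, -158.4, 307.1]
tcp_rot: [2.103, 2.324, 0.005]
wrist_force: [-0.6, 0.5, -0.2]
grip_width: 84.8
finger_force: 0.0
[ 454.3 -309.9] nip 139.9 -169.8 [37.2 90.4] 71.6 [151. 312.]
[ 560.2 -407.6] nip 247.6 -74.1 [24.2 97.1] 6.6 [242. 396.]
[ 561.3 -156.3] nip -2.2 -48.1 [70.7 95.5] 84.6 [275. 168.]
[ 668.3 -150. ] nip 2.0 59.0 [37.  70.4] 95.6 [390. 174.]
xt 95.7 tilt [ 0.003 -0.001 -1.   ] turn 0.0 move [ 447.3 -120.7    3.9] q6 -0.45 F [-0.5  0.4 -0.5] grip 85.0
```

Landed on something (52 N), so I measure what lies there from the contour and the other cameras.

```bash
python3 - <<'E'
from h import *
import pickle
c=pickle.load(open('pics/n7.pkl','rb'));im=c['color'];h=cv2.cvtColor(im,cv2.COLOR_RGB2HSV).astype(int)
m=(((h[...,0]<=9)|(h[...,0]>=165))&(h[...,1]>60)&(h[...,2]>35)).astype(np.uint8)
xh=np.array([.0993,-.995]);yh=np.array([.995,.0993]);B=np.array([609.4,-153.8])
k=max(cv2.findContours(m[:260],cv2.RETR_EXTERNAL,cv2.CHAIN_APPROX_NONE)[0],key=cv2.contourArea)
for p in cv2.approxPolyDP(k,4,True)[:,0]:
    P=onz(c,*p,44)[:2]-B; print(p,(P@xh).round(),(P@yh).round())
x0,y0,w,hh=cv2.boundingRect(k);print(x0,y0,w,hh)
for v in range(y0-6,y0+hh+8,4): print(v,' '.join(('%3d'%h[v,u,2])+('#' if m[v,u] else '.') for u in range(x0-12,x0+w+44,7)))
E
```

```text
[319 126] -42.0 -6.0
[284 119] -48.0 -37.0
[276 151] -20.0 -44.0
[275 141] -29.0 -44.0
[236 140] -30.0 -79.0
[239 213] 38.0 -78.0
[264 221] 46.0 -55.0
[275 216] 41.0 -45.0
[276 196] 21.0 -44.0
[303 201] 26.0 -19.0
236 119 85 103
113 160. 167. 167. 167. 166. 167. 167. 164. 145. 114. 115. 131. 115. 119. 150. 116. 121. 150. 115. 117. 228.
117 124. 167. 169. 159. 118. 152. 163. 140. 169. 159. 126. 167. 165. 127. 167. 166. 153. 168. 167. 173. 228.
121 124. 149. 151. 166. 148. 147. 146. 165. 137.  84#  77# 110. 171. 165. 164. 163. 163. 227. 164. 156. 224.
125 124. 152. 155. 151. 153. 152. 154. 153. 146.  87#  87#  87#  88#  79# 192. 169. 168. 229. 161. 227. 228.
129 120. 201. 228. 226. 138. 150. 150. 149. 115.  86#  87#  87#  88#  89# 237. 160. 225. 226. 226. 225. 225.
133 132. 213. 227. 194. 147. 152. 151. 151.  70.  70#  83# 117# 130# 128# 237. 226. 228. 227. 228. 227. 227.
137 194. 223. 150. 157. 136. 159. 153. 151.  67#  78#  68# 118# 130# 138# 231. 230. 230. 229. 229. 229. 229.
141 211. 224.  92#  90#  90#  91.  73.  58#  71# 128# 132# 130# 131# 114# 230. 229. 229. 229. 229. 228. 229.
[... 1698 characters left out ...]
. 219. 219. 218. 218. 218. 218. 217. 217. 200.
209 208. 203. 114.  86#  86#  87#  77#  76# 199. 213. 216. 217. 216. 216. 216. 217. 218. 216. 217. 217. 197.
213 209. 209. 128.  84#  86#  87#  76#  74# 202. 223. 221. 221. 220. 219. 220. 220. 220. 220. 221. 220. 221.
217 209. 206. 206. 208.  95#  86#  77#  59# 222. 220. 225. 221. 219. 225. 220. 219. 224. 220. 219. 223. 220.
221 210. 104. 100.  84. 101. 100.  85.  92.  95.  83.  93.  96.  97. 104. 107.  96. 103. 103. 103. 111. 123.
225 214. 222. 222. 223. 222. 220. 222. 223. 232. 232. 225. 225. 227. 227. 227. 227. 227. 226. 227. 228. 228.
229  77.  76.  81.  71.  72. 140. 128.  74.  75.  77.  82.  84.  84.  79.  78.  78.  79.  76.  77.  74.  69.
```

The middle booklet was evidently knocked to nip ≈(-10,-28) turned ~13°, and the third one rests tilted with its +y edge on it. Second viewpoint for the heights of its corners:

```bash
echo '[0, 35, 0, 0, 0, 0, 85, 0, 35, 0, 0, 0, 0, 85, 0, 0, 0, 0, 0, 0, 85, 0, 0, 0, 0, 0, 0, 85]' | python3 steer.py; python3 bedbooks.py n8; python3 - <<'E'
from h import *
import pickle
for f in ('n7','n8'):
    c=pickle.load(open(f'pics/{f}.pkl','rb'));im=c['color'];h=cv2.cvtColor(im,cv2.COLOR_RGB2HSV).astype(int)
    m=(((h[...,0]<=9)|(h[...,0]>=165))&(h[...,1]>60)&(h[...,2]>50)).astype(np.uint8)
    d=cv2.morphologyEx(m*(h[...,2]<104).astype(np.uint8),cv2.MORPH_OPEN,np.ones((3,3)))
    d[260:]=0
    k=max(cv2.findContours(d,cv2.RETR_EXTERNAL,cv2.CHAIN_APPROX_NONE)[0],key=cv2.contourArea)
    print(f,cv2.contourArea(k),cv2.approxPolyDP(k,2.5,True)[:,0].tolist())
x0,y0,w,hh=cv2.boundingRect(k)
for v in range(y0-8,y0+hh+8,5): print(v,' '.join(('%3d'%h[v,u,2])+('#' if m[v,u] else '.') for u in range(x0-12,x0+w+50,6)))
E
```

```text
t: 35.15
ee_pos: [632.6, -150.9, 301.1]
tcp_rot: [-2.105, -2.326, 0.003]
wrist_force: [-0.7, 0.3, -0.5]
grip_width: 85.1
finger_force: 0.0
[ 521.5 -318.4] nip 155.0 -103.8 [32.5 45.4] 112.7 [151. 326.]
[ 562.7 -156.7] nip -1.8 -46.7 [70.4 97.5] 84.3 [205. 172.]
[ 609.1 -396.1] nip 241.0 -24.3 [21.3 57.6] 5.9 [233. 395.]
[ 670.4 -150.1] nip 2.4 61.0 [34.2 70.2] 95.7 [322. 178.]
n7 2862.5 [[236, 140], [239, 213], [266, 220], [275, 216], [274, 141]]
n8 2824.0 [[164, 143], [170, 217], [190, 225], [205, 220], [201, 145]]
135 216. 217. 216. 222. 162. 165. 144. 148. 165. 163. 124#  78#  79#  74# 127#  81# 103# 219.
140 227. 219. 223. 153. 153. 162. 154. 153. 152. 215. 122# 103#  63#  79# 129# 129# 216. 224.
145 220. 223.  85#  94#  89#  81.  80.  79#  81# 158# 122# 124# 125# 128# 126# 106# 234. 224.
150 217. 223.  82#  92#  91#  91#  81#  79#  81# 126# 121# 123# 126# 126# 127# 129# 226. 224.
155 216. 221.  86#  93#  91#  91#  87#  77#  85# 138# 122# 123# 124# 127# 127# 129# 223. 224.
160 217. 208. 174.  86#  74#  71#  75#  74#  74# 138# 121# 124# 125# 126# 128# 130# 226. 227.
165 199. 206. 
[... 601 characters left out ...]
2# 107# 109# 113# 115# 114# 200. 202. 203.
200  98. 211. 202.  80#  82#  82#  81#  70#  69#  48. 106# 112# 112# 112#  91# 202. 203. 203.
205 103. 205. 202.  63#  75#  81#  81#  69#  70# 132. 204. 205. 204. 126# 215. 203. 203. 203.
210 104. 214. 215.  75#  83#  64#  68#  63#  63# 222. 199. 199. 199. 198. 198. 199. 198. 199.
215 102. 212. 215.  76#  81#  82#  82#  68#  70# 195. 198. 199. 200. 200. 200. 201. 200. 202.
220  99. 212. 215. 214. 121.  79#  79#  68#  69# 153. 199. 200. 200. 200. 200. 200. 198. 218.
225 101. 212. 129. 104.  98.  98.  95.  74#  97. 141.  99.  96.  91. 103. 106. 103. 104. 109.
230  66. 222. 215. 215. 215. 216. 215. 215. 213. 206. 207. 206. 209. 208. 227. 228. 228. 229.
```

```bash
python3 - <<'E'
from h import *
import pickle
a=pickle.load(open('pics/n7.pkl','rb'));b=pickle.load(open('pics/n8.pkl','rb'))
xh=np.array([.0993,-.995]);yh=np.array([.995,.0993]);B=np.array([609.4,-153.8])
for n,p,q in [('TL',(236,140),(164,143)),('BL',(239,213),(170,217)),('ridgeB',(266,220),(190.5,225)),('BR',(275,216),(205,220)),('TR',(274.5,141),(201.5,145)),('book1 centre',None,None)]:
    if p:
        P,e=tri(a,p,b,q);print(n,((P[:2]-B)@xh).round(1),((P[:2]-B)@yh).round(1),P[2].round(1),round(e,1))
for c,n in ((a,'n7'),(b,'n8')):
    print([np.round(x[3],1).tolist() for x in books(c,44)])
# dark band boundary col 92->78 in each row
for f,c in (('n7',a),('n8',b)):
    h=cv2.cvtColor(c['color'],cv2.COLOR_RGB2HSV)[...,2].astype(int)
    for v in (150,180,215): print(f,v,h[v,(232 if f=='n7' else 160):(284 if f=='n7' else 214)].tolist())
E
```

```text
TL -28.8 -79.6 35.3 0.2
BL 38.9 -78.5 40.4 0.1
ridgeB 35.4 -52.4 70.6 0.4
BR 39.4 -44.7 47.6 0.3
TR -28.4 -44.9 42.2 0.5
[[151.3, 312.2], [242.2, 395.8], [275.0, 168.5], [390.0, 174.3]]
[[151.2, 326.2], [204.6, 172.0], [232.5, 395.2], [322.2, 178.1]]
n7 150 [221, 223, 219, 197, 115, 88, 91, 92, 92, 93, 92, 92, 91, 91, 92, 92, 92, 93, 91, 91, 91, 91, 91, 91, 91, 91, 92, 90, 90, 99, 99, 100, 89, 81, 79, 79, 78, 78, 79, 79, 80, 77, 81, 93, 91, 96, 155, 151, 138, 127, 126, 127]
n7 180 [224, 225, 226, 233, 211, 120, 84, 91, 92, 93, 91, 92, 93, 93, 92, 90, 93, 92, 93, 91, 91, 91, 90, 92, 90, 93, 92, 92, 93, 91, 92, 89, 90, 88, 81, 80, 80, 82, 79, 80, 80, 81, 83, 86, 96, 134, 132, 129, 128, 128, 127, 129]
n7 215 [206, 205, 206, 206, 206, 206, 210, 210, 211, 208, 214, 180, 131, 95, 68, 72, 77, 80, 84, 85, 85, 86, 86, 86, 86, 86, 87, 86, 86, 86, 89, 90, 90, 83, 75, 73, 76, 76, 76, 75, 75, 75, 71, 66, 149, 232, 224, 221, 221, 221, 221, 220]
n8 150 [221, 222, 233, 181, 82, 88, 92, 92, 92, 93, 92, 93, 92, 93, 92, 91, 91, 92, 91, 91, 92, 92, 91, 91, 91, 97, 88, 91, 81, 79, 81, 80, 79, 80, 79, 79, 77, 79, 79, 78, 81, 81, 138, 160, 163, 128, 126, 139, 141, 120, 121, 123, 121, 122]
n8 180 [206, 202, 202, 202, 204, 219, 123, 74, 82, 83, 83, 83, 83, 82, 83, 84, 82, 82, 83, 83, 83, 84, 83, 83, 83, 85, 82, 84, 81, 78, 74, 70, 70, 69, 69, 69, 69, 72, 71, 70, 70, 71, 76, 74, 58, 55, 115, 110, 108, 110, 109, 110, 109, 110]
n8 215 [182, 78, 124, 225, 215, 211, 211, 214, 226, 153, 76, 84, 88, 82, 81, 80, 81, 80, 81, 80, 80, 81, 82, 80, 79, 82, 79, 80, 82, 84, 85, 74, 73, 66, 68, 69, 68, 68, 69, 70, 70, 70, 70, 68, 67, 51, 195, 205, 200, 199, 198, 199, 198, 199]
```

```bash
python3 go.py 588 -161 200 95.7; echo '[-5, -24, 35, 0, 0, 0, 0, -5, -22, 35, 0, 0, 0, 0, 0, 0, 0, 0, 0, 0, 0, 0, 0, 0, 0, 0, 0, 0, 0, 0, 0, 0, 0, 0, 0, 0, 0, 0, 0, 0, 0, 0]' | python3 steer.py; python3 go.py 588 -161 121 95.7
```

```text
xt 95.7 tilt [-0.004  0.001 -1.   ] turn -0.0 move [ -5.7 -44.5 101.5] q6 -0.4 F [ 0.3 -0.2 -0. ] grip 85.1
t: 35.8
ee_pos: [590.9, -166.2, 236.0]
tcp_rot: [2.105, 2.325, 0.003]
wrist_force: [-0.5, -0.2, 0.5]
grip_width: 0.4
finger_force: 0.0
xt 95.7 tilt [ 0.005 -0.002 -1.   ] turn -0.0 move [  5.7  -2.9 114.9] q6 -0.44 F [-0.5 -0.2  0.5] grip 0.4
```

```bash
echo '[1, 0, 40, 0, 0, 0, 0, 0, 0, 40, 0, 0, 0, 0, 0, 0, 20, 0, 0, 0, 0, 0, 0, 0, 0, 0, 0, 0, 0, 0, 0, 0, 0, 0, 0, 0, 0, 0, 0, 0, 0, 0]' | python3 steer.py; python3 go.py 588 -161 121 95.7
```

```text
t: 36.4
ee_pos: [590.9, -165.4, 135.9]
tcp_rot: [2.105, 2.326, 0.003]
wrist_force: [0.6, -0.0, 0.4]
grip_width: 0.2
finger_force: 0.0
xt 95.7 tilt [ 0.005 -0.002 -1.   ] turn -0.0 move [ 4.7 -2.5 14.8] q6 -0.44 F [ 0.6 -0.   0.4] grip 0.2
```

```bash
echo '[3, -2, 7, 0, 0, 0, 0, 0, 0, 7, 0, 0, 0, 0, 0, 0, 0, 0, 0, 0, 0]' | python3 steer.py; python3 go.py 588 -161 121 95.7; echo '[0, -4, 0, 0, 0, 0, 0, 0, -4, 0, 0, 0, 0, 0, 0, 0, 0, 0, 0, 0, 0]' | python3 steer.py; echo '[0, -3, 0, 0, 0, 0, 0, 0, -3, 0, 0, 0, 0, 0, 0, -3, 0, 0, 0, 0, 0, 0, 0, 0, 0, 0, 0, 0]' | python3 steer.py; python3 go.py 588 -161 121 95.7
```

```text
t: 36.7
ee_pos: [585.5, -161.7, 118.4]
tcp_rot: [-2.108, -2.328, 0.001]
wrist_force: [-0.6, 1.0, -0.4]
grip_width: -0.0
finger_force: 0.0
xt 95.7 tilt [-0.002  0.001 -1.   ] turn -0.0 move [ 0.4  2.5 -2.6] q6 -0.44 F [-0.6  1.  -0.4] grip -0.0
t: 37.0
ee_pos: [577.7, -162.9, 119.2]
tcp_rot: [-2.109, -2.328, 0.001]
wrist_force: [-0.4, 0.4, 0.1]
grip_width: -0.2
finger_force: 0.0
t: 37.4
ee_pos: [569.0, -163.8, 119.3]
tcp_rot: [-2.109, -2.328, 0.0]
wrist_force: [0.1, 0.2, -0.6]
grip_width: 0.1
finger_force: 0.0
xt 95.7 tilt [-0.  0. -1.] turn -0.001 move [ 0.9 19.1 -1.7] q6 -0.45 F [ 0.1  0.2 -0.6] grip 0.1
```

```bash
echo '[0, -2.5, 0, 0, 0, 0, 0, 0, -2.5, 0, 0, 0, 0, 0, 0, 0, 0, 0, 0, 0, 0, 0, 0, 0, 0, 0, 0, 0]' | python3 steer.py; echo '[0, 3, -20, 0, 0, 0, 0, 0, 0, -50, 0, 0, 0, 0, 0, 0, -50, 0, 0, 0, 0, 0, 0, -50, 0, 0, 0, 60, 0, 20, 0, 0, 0, 0, 85, 0, 0, 0, 0, 0, 0, 85, 0, 0, 0, 0, 0, 0, 85]' | python3 steer.py; python3 bedbooks.py n9; cat > blob.py <<'E'
import sys,pickle
from h import *
c=pickle.load(open(f'pics/{sys.argv[1]}.pkl','rb'));h=cv2.cvtColor(c['color'],cv2.COLOR_RGB2HSV).astype(int)
m=(((h[...,0]<=9)|(h[...,0]>=165))&(h[...,1]>60)&(h[...,2]>35)).astype(np.uint8);m[265:]=0
xh=np.array([.0993,-.995]);yh=np.array([.995,.0993]);B=np.array([609.4,-153.8])
for k in cv2.findContours(m,cv2.RETR_EXTERNAL,cv2.CHAIN_APPROX_NONE)[0]:
    if cv2.contourArea(k)<400: continue
    print([(p.tolist(),((onz(c,*p,44)[:2]-B)@xh).round().tolist(),((onz(c,*p,44)[:2]-B)@yh).round().tolist()) for p in cv2.approxPolyDP(k,3,True)[:,0]])
    x0,y0,w,hh=cv2.boundingRect(k)
    for v in range(y0,y0+hh,9): print(v,' '.join(('%3d'%h[v,u,2])+('#' if m[v,u] else '.') for u in range(x0-6,x0+w+6,5)))
E
python3 blob.py n9
```

```text
t: 37.8
ee_pos: [564.3, -164.2, 119.1]
tcp_rot: [-2.109, -2.328, 0.0]
wrist_force: [1.2, -1.4, -0.5]
grip_width: -0.2
finger_force: 0.1
t: 38.5
ee_pos: [586.6, -161.6, 288.3]
tcp_rot: [-2.107, -2.328, 0.002]
wrist_force: [-0.0, 0.6, -0.8]
grip_width: 57.9
finger_force: 0.0
[ 444.  -319.7] nip 148.6 -181.1 [ 40.8 156.9] 32.6 [113. 325.]
[ 564.8 -154.5] nip -3.8 -44.5 [75.4 88.6] 92.6 [253. 167.]
[ 669.1 -150.1] nip 2.3 59.8 [36.9 70.6] 95.5 [377. 174.]
[([402, 136], -31.0, 78.0), ([362, 136], -31.0, 45.0), ([357, 215], 38.0, 45.0), ([394, 215], 38.0, 77.0)]
135 231. 220.  90.  87.  88.  85.  79.  83.  83.  36# 145. 230.
144 230. 223. 115# 133# 131# 130# 129# 128# 126# 125# 145# 234.
153 230. 199. 126# 121# 119# 118# 118# 114# 113# 110# 165. 231.
162 223.  87. 136# 131# 131# 130# 128# 125# 123# 127# 242. 225.
171 201.  63# 127# 124# 127# 121# 126# 124# 123# 127# 231. 205.
180 223.  67# 126# 124# 121# 119# 119# 117# 116# 133# 223.  83.
189 203. 105. 121# 121# 120# 120# 118# 116# 117# 120# 224. 100.
198 202.  55. 123# 121# 120# 119# 118# 115# 116# 123# 211. 231.
207 205.  90. 120# 119# 1
[... 893 characters left out ...]
# 130# 130# 131# 132# 132# 133# 130# 223. 223.
170  90. 220. 124# 124# 126# 128# 128# 128# 127# 146# 159# 128# 129# 130# 131# 133# 133# 132# 185. 225. 224.
179 156. 228. 112# 126# 124# 125# 126# 127# 126# 127# 127# 129# 130# 129# 131# 133# 131# 132# 230. 227. 227.
188 221. 223. 112# 112# 112# 123# 124# 125# 126# 107# 133# 130# 129# 129# 117# 110# 111# 112# 221. 221. 230.
197 212. 224. 111# 111# 112# 111# 113# 113# 113#  90#  99# 112# 115# 117# 117# 118# 120# 210. 222. 222. 222.
206 208. 224. 110# 112# 111# 111# 112# 112# 112#  54# 202. 201. 202. 202. 202. 202. 221. 220. 220. 220. 221.
215 206. 225. 102# 106# 108# 107# 108# 111# 109# 117. 205. 204. 205. 205. 204. 204. 223. 223. 221. 221. 222.
```

Third booklet now lies flat (34×69 at z=44, same shade as the others), centre (4,-66); the middle one is flat at (-10,-28). Next: the push, approaching behind the block.

```bash
echo '[40, 0, 0, 0, 0, 0, 0, 40, 0, 0, 0, 0, 0, 0, 40, 0, 20, 0, 0, 0, 0, 0, 0, 0, 0, 0, 0, 0, 0, 0, 0, 0, 0, 0, 0, 0, 0, 0, 0, 0, 0, 0]' | python3 steer.py; python3 go.py 598 -39.4 105 95.7; python3 - <<'E'
from h import *
c=pickle=None
c=grab('wrist','n10.png');h=cv2.cvtColor(c['color'],cv2.COLOR_RGB2HSV).astype(int)
print(proj(c,[609.4-7.4,-153.8+74.6,62]))
u=int(proj(c,[602,-79,62])[0])
for v in range(180,330,4): print(v,h[v,u].tolist(),((onz(c,u,v,62)[:2]-[609.4,-153.8])@[.0993,-.995]).round(1))
E
```

```text
t: 39.15
ee_pos: [575.1, -43.2, 268.5]
tcp_rot: [-2.109, -2.328, 0.002]
wrist_force: [1.0, 0.0, 0.4]
grip_width: -0.1
finger_force: 0.0
xt 95.7 tilt [-0.001 -0.    -1.   ] turn -0.001 move [  1.6  23.4 163.5] q6 -0.25 F [1.  0.  0.4] grip -0.1
[308.48197995 237.86279919]
180 [14, 137, 168] -121.8
184 [14, 137, 169] -118.7
188 [14, 136, 167] -115.6
192 [14, 135, 179] -112.5
196 [14, 137, 168] -109.3
200 [13, 134, 171] -106.1
204 [12, 135, 115] -102.9
208 [12, 135, 115] -99.7
212 [12, 132, 114] -96.5
216 [12, 122, 92] -93.2
220 [3, 44, 64] -89.9
224 [15, 12, 87] -86.6
228 [23, 12, 85] -83.3
232 [38, 12, 88] -79.9
236 [30, 9, 84] -76.5
240 [45, 7, 150] -73.1
244 [68, 6, 177] -69.7
248 [48, 7, 176] -66.3
252 [60, 7, 176] -62.8
256 [60, 6, 173] -59.3
260 [70, 5, 167] -55.8
264 [165, 4, 232] -52.3
268 [0, 0, 30] -48.7
272 [140, 14, 56] -45.1
276 [140, 14, 56] -41.5
280 [140, 13, 59] -37.9
284 [135, 9, 55] -34.2
288 [150, 5, 53] -30.5
292 [140, 14, 56] -26.8
296 [140, 15, 52] -23.1
300 [170, 16, 48] -19.3
304 [135, 10, 50] -15.5
308 [120, 6, 44] -11.7
312 [120, 11, 46] -7.8
316 [140, 18, 42] -4.0
320 [120, 6, 41] -0.1
324 [130, 19, 41] 3.9
328 [120, 13, 39] 7.8
```

```bash
echo '[1, 23, 40, 0, 0, 0, 0, 0, 0, 40, 0, 0, 0, 0, 0, 0, 40, 0, 0, 0, 0, 0, 0, 40, 0, 0, 0, 0, 0, 0, 0, 0, 0, 0, 0, 0, 0, 0, 0, 0, 0, 0]' | python3 steer.py; python3 go.py 598 -39.4 105 95.7; echo '[-10, 0, 0, 0, 0, 0, 0, -10, 0, 0, 0, 0, 0, 0, -10, 0, 0, 0, 0, 0, 0, -10, 0, 0, 0, 0, 0, 0, 0, 0, 0, 0, 0, 0, 0]' | python3 steer.py; python3 go.py 609.1 -150.3 105 95.7
```

```text
t: 39.8
ee_pos: [598.2, -40.3, 109.1]
tcp_rot: [-2.11, -2.326, 0.001]
wrist_force: [0.1, 0.0, 0.2]
grip_width: -0.1
finger_force: 0.0
xt 95.6 tilt [-0.001  0.    -1.   ] turn -0.002 move [ 0.9 -0.1  4.1] q6 -0.24 F [0.1 0.  0.2] grip -0.1
t: 40.3
ee_pos: [603.9, -80.3, 111.4]
tcp_rot: [2.109, 2.324, 0.004]
wrist_force: [0.8, 2.5, 0.9]
grip_width: 0.2
finger_force: 1.1
xt 95.6 tilt [ 0.004 -0.    -1.   ] turn -0.002 move [-70.2  -1.8   6.4] q6 -0.3 F [0.8 2.5 0.9] grip 0.2
```

```bash
echo '[-6, 0, 0, 0, 0, 0, 0, -6, 0, 0, 0, 0, 0, 0, -6, 0, 0, 0, 0, 0, 0, -6, 0, 0, 0, 0, 0, 0, -6, 0, 0, 0, 0, 0, 0, -6, 0, 0, 0, 0, 0, 0, -6, 0, 0, 0, 0, 0, 0, -6, 0, 0, 0, 0, 0, 0, -6, 0, 0, 0, 0, 0, 0, -4, 0, 0, 0, 0, 0, 0]' | python3 steer.py; python3 go.py 609.1 -150.3 105 95.7; echo '[-4, 0, 0, 0, 0, 0, 0, -4, 0, 0, 0, 0, 0, 0, -3, 0, 0, 0, 0, 0, 0, -2, 0, 0, 0, 0, 0, 0, 0, 0, 0, 0, 0, 0, 0]' | python3 steer.py; python3 go.py 609.1 -150.3 105 95.7
```

```text
t: 41.3
ee_pos: [609.1, -134.9, 110.8]
tcp_rot: [-2.11, -2.327, -0.007]
wrist_force: [-0.4, 9.0, 5.6]
grip_width: 0.3
finger_force: 4.7
xt 95.6 tilt [ 0.002  0.004 -1.   ] turn -0.002 move [-15.3  -1.5   5.7] q6 -0.39 F [-0.4  9.   5.6] grip 0.3
t: 41.8
ee_pos: [610.4, -148.5, 110.7]
tcp_rot: [2.109, 2.328, 0.005]
wrist_force: [2.0, 6.7, 5.0]
grip_width: 0.3
finger_force: 3.3
xt 95.6 tilt [ 0.002  0.002 -1.   ] turn -0.001 move [-1.7 -1.5  5.7] q6 -0.41 F [2.  6.7 5. ] grip 0.3
```

```bash
echo '[-2, 0, 0, 0, 0, 0, 0, -2, 0, 0, 0, 0, 0, 0, 0, 0, 0, 0, 0, 0, 0, 0, 0, 0, 0, 0, 0, 0]' | python3 steer.py; echo '[-2, 0, 0, 0, 0, 0, 0, 0, 0, 0, 0, 0, 0, 0, 0, 0, 0, 0, 0, 0, 0]' | python3 steer.py;python3 go.py 609.1 -150.3 105 95.7
```

```text
t: 42.2
ee_pos: [610.7, -150.7, 110.7]
tcp_rot: [-2.109, -2.326, -0.008]
wrist_force: [0.4, 11.9, 6.5]
grip_width: -0.1
finger_force: 5.7
t: 42.5
ee_pos: [610.7, -151.0, 110.8]
tcp_rot: [-2.108, -2.323, -0.01]
wrist_force: [1.1, 16.4, 7.4]
grip_width: 0.2
finger_force: 8.1
xt 95.6 tilt [ 0.001  0.008 -1.   ] turn -0.002 move [ 0.8 -1.6  5.8] q6 -0.42 F [ 1.1 16.4  7.4] grip 0.2
```

End stop reached (force rising, no travel). Back off and wait.

```bash
echo '[15, 0, 0, 0, 0, 0, 0, 30, 0, 0, 0, 0, 0, 0, 40, 0, -10, 0, 0, 0, 0, 30, 0, -40, 0, 0, 0, 0, 0, 0, -50, 0, 0, 0, 0, 0, 0, -50, 0, 0, 0, 0, 0, 0, -40, 0, 0, 0, 0, 0, 0, 0, 0, 0, 0, 0, 0, 0, 0, 0, 0, 0, 0]' | python3 steer.py;  python3 go.py 598 -39.4 300 95.7; python3 - <<'E'
from h import *
import pickle
c=grab('wrist','n11.png');pickle.dump(c,open('pics/n11.pkl','wb'));h=cv2.cvtColor(c['color'],cv2.COLOR_RGB2HSV).astype(int)
for y in (-25,25):
  for x in range(-90,60,4):
    P=np.array([609.4,-153.8])+x*np.array([.0993,-.995])+y*np.array([.995,.0993]);p=proj(c,[*P,62])
    print((x,h[int(p[1]),int(p[0]),2]) if p[1]<419 else '',end=' ')
  print()
E
```

```text
t: 43.4
ee_pos: [598.8, -41.8, 300.8]
tcp_rot: [2.107, 2.326, 0.001]
wrist_force: [-0.5, -0.4, -0.2]
grip_width: 0.3
finger_force: 0.0
xt 95.7 tilt [ 0.003 -0.002 -1.   ] turn -0.001 move [ 2.5 -0.6  0.8] q6 -0.24 F [-0.5 -0.4 -0.2] grip 0.3
(-90, np.int64(115)) (-86, np.int64(61)) (-82, np.int64(113)) (-78, np.int64(114)) (-74, np.int64(113)) (-70, np.int64(113)) (-66, np.int64(114)) (-62, np.int64(115)) (-58, np.int64(114)) (-54, np.int64(114)) (-50, np.int64(112)) (-46, np.int64(112)) (-42, np.int64(112)) (-38, np.int64(72)) (-34, np.int64(82)) (-30, np.int64(45)) (-26, np.int64(47)) (-22, np.int64(46)) (-18, np.int64(49)) (-14, np.int64(48)) (-10, np.int64(46)) (-6, np.int64(47)) (-2, np.int64(47)) (2, np.int64(46)) (6, np.int64(45)) (10, np.int64(45)) (14, np.int64(49)) (18, np.int64(41)) (22, np.int64(43)) (26, np.int64(39)) (30, np.int64(37)) (34, np.int64(37)) (38, np.int64(36)) (42, np.int64(34)) (46, np.int64(36)) (50, np.int64(33)) (54, np.int64(33)) (58, np.int64(33)) 
(-90, np.int64(124)) (-86, np.int64(69)) (-82, np.int64(117)) (-78, np.int64(115)) (-74, np.int64(122)) (-70, np.int64(123)) (-66, np.int64(121)) (-62, np.int64(122)) (-58, np.int64(121)) (-54, np.int64(121)) (-50, np.int64(121)) (-46, np.int64(121)) (-42, np.int64(119)) (-38, np.int64(80)) (-34, np.int64(75)) (-30, np.int64(43)) (-26, np.int64(42)) (-22, np.int64(44)) (-18, np.int64(49)) (-14, np.int64(46)) (-10, np.int64(43)) (-6, np.int64(41)) (-2, np.int64(41)) (2, np.int64(40)) (6, np.int64(42)) (10, np.int64(40)) (14, np.int64(44)) (18, np.int64(35)) (22, np.int64(35)) (26, np.int64(36)) (30, np.int64(37)) (34, np.int64(35)) (38, np.int64(34)) (42, np.int64(31)) (46, np.int64(32)) (50, np.int64(32)) (54, np.int64(32)) (58, np.int64(30))
```

```bash
echo '[-45, 0, 0, 0, 0, 0, 0, -45, 0, 0, 0, 0, 0, 0, 0, 0, 0, 0, 0, 0, 0, 0, 0, 0, 0, 0, 0, 0, 0, 0, 0, 0, 0, 0, 0, 0, 0, 0, 0, 0, 0, 0, 0, 0, 0, 0, 0, 0, 0, 0, 0, 0, 0, 0, 0, 0, 0, 0, 0, 0, 0, 0, 0, 0, 0, 0, 0, 0, 0, 0]' | python3 steer.py >/dev/null; cat > face.py <<'E'
from h import *
import sys,pickle
c=grab('wrist',sys.argv[1]+'.png');pickle.dump(c,open(f'pics/{sys.argv[1]}.pkl','wb'));h=cv2.cvtColor(c['color'],cv2.COLOR_RGB2HSV).astype(int)
for y in (-20,20):
  print([(x,int(h[int(p[1]),int(p[0]),2])) for x in range(-90,60,4) for P in [np.array([609.4,-153.8])+x*np.array([.0993,-.995])+y*np.array([.995,.0993])] for p in [proj(c,[*P,62])] if p[1]<419])
E
python3 face.py n12; python3 blob.py n12 | grep '(\['; for i in 1 2 3; do echo; done; echo '[0, 0, 0, 0, 0, 0, 0, 0, 0, 0, 0, 0, 0, 0, 0, 0, 0, 0, 0, 0, 0, 0, 0, 0, 0, 0, 0, 0, 0, 0, 0, 0, 0, 0, 0, 0, 0, 0, 0, 0, 0, 0, 0, 0, 0, 0, 0, 0, 0, 0, 0, 0, 0, 0, 0, 0, 0, 0, 0, 0, 0, 0, 0, 0, 0, 0, 0, 0, 0, 0]' | python3 steer.py | head -2;echo '[0, 0, 0, 0, 0, 0, 0, 0, 0, 0, 0, 0, 0, 0, 0, 0, 0, 0, 0, 0, 0, 0, 0, 0, 0, 0, 0, 0, 0, 0, 0, 0, 0, 0, 0, 0, 0, 0, 0, 0, 0, 0, 0, 0, 0, 0, 0, 0, 0, 0, 0, 0, 0, 0, 0, 0, 0, 0, 0, 0, 0, 0, 0, 0, 0, 0, 0, 0, 0, 0]' | python3 steer.py | head -2; python3 face.py n13
```

```text
[(-90, 129), (-86, 130), (-82, 129), (-78, 130), (-74, 138), (-70, 91), (-66, 125), (-62, 124), (-58, 121), (-54, 122), (-50, 122), (-46, 123), (-42, 122), (-38, 123), (-34, 120), (-30, 126), (-26, 81), (-22, 84), (-18, 74), (-14, 91), (-10, 89), (-6, 106), (-2, 167), (2, 165), (6, 164), (10, 163), (14, 120), (18, 137), (22, 133), (26, 134), (30, 115), (34, 131), (38, 131), (42, 130), (46, 126), (50, 135), (54, 137), (58, 55)]
[(-90, 124), (-86, 125), (-82, 129), (-78, 129), (-74, 138), (-70, 87), (-66, 129), (-62, 127), (-58, 127), (-54, 128), (-50, 119), (-46, 119), (-42, 121), (-38, 120), (-34, 120), (-30, 122), (-26, 80), (-22, 93), (-18, 80), (-14, 96), (-10, 95), (-6, 92), (-2, 187), (2, 186), (6, 183), (10, 183), (14, 244), (18, 241), (22, 241), (26, 241), (30, 244), (34, 242), (38, 241), (42, 236), (46, 232), (50, 242), (54, 168), (58, 61)]
[([192, 240], 37.0, -80.0), ([192, 264], 62.0, -82.0), ([228, 264], 62.0, -48.0), ([227, 241], 38.0, -48.0)]
[([326, 240], 37.0, 45.0), ([325, 264], 62.0, 45.0), ([360, 264], 62.0, 78.0), ([362, 239], 36.0, 78.0)]
[([238, 223], 20.0, -37.0
[... 376 characters left out ...]
8, 124), (-34, 122), (-30, 124), (-26, 80), (-22, 85), (-18, 74), (-14, 91), (-10, 91), (-6, 87), (-2, 169), (2, 167), (6, 164), (10, 162), (14, 127), (18, 137), (22, 133), (26, 134), (30, 114), (34, 131), (38, 132), (42, 129), (46, 128), (50, 133), (54, 134), (58, 51)]
[(-90, 124), (-86, 124), (-82, 127), (-78, 128), (-74, 104), (-70, 90), (-66, 127), (-62, 129), (-58, 127), (-54, 126), (-50, 119), (-46, 119), (-42, 120), (-38, 121), (-34, 120), (-30, 122), (-26, 90), (-22, 93), (-18, 82), (-14, 95), (-10, 97), (-6, 92), (-2, 189), (2, 186), (6, 184), (10, 182), (14, 214), (18, 241), (22, 241), (26, 241), (30, 242), (34, 242), (38, 241), (42, 235), (46, 232), (50, 176), (54, 165), (58, 55)]
```

Bed face at x≈-5 mm, i.e. 69 mm in: caught, stable, booklets under the roller. Second push.

```bash
python3 go.py 603.4 -94 110 95.7; echo '[37, 0, 0, 0, 0, 0, 0, 0, 0, 48, 0, 0, 0, 0, 0, 0, 48, 0, 0, 0, 0, 0, 0, 48, 0, 0, 0, 0, 0, 0, 45, 0, 0, 0, 0, 0, 0, 0, 0, 0, 0, 0, 0, 0, 0, 0, 0, 0, 0]' | python3 steer.py |head -2; echo '[-9, 0, 0, 0, 0, 0, 0, -9, 0, 0, 0, 0, 0, 0, -9, 0, 0, 0, 0, 0, 0, -8, 0, 0, 0, 0, 0, 0, -6, 0, 0, 0, 0, 0, 0, -4, 0, 0, 0, 0, 0, 0, -4, 0, 0, 0, 0, 0, 0, -4, 0, 0, 0, 0, 0, 0, 0, 0, 0, 0, 0, 0, 0]' | python3 steer.py; python3 go.py 609.1 -150.3 110 95.7
```

```text
xt 95.7 tilt [ 0. -0. -1.] turn -0.0 move [ 37.1  -0.3 189.3] q6 -0.38 F [-0.2 -0.6 -0.1] grip -0.2
t: 47.25
ee_pos: [603.3, -93.9, 109.8]
t: 48.15
ee_pos: [609.2, -145.3, 111.0]
tcp_rot: [-2.109, -2.326, -0.003]
wrist_force: [-0.8, 5.0, 4.0]
grip_width: 0.3
finger_force: 2.8
xt 95.6 tilt [-0.     0.003 -1.   ] turn -0.002 move [-4.9 -0.6  0.9] q6 -0.41 F [-0.8  5.   4. ] grip 0.3
```

```bash
echo '[-4, 0, 0, 0, 0, 0, 0, -2, 0, 0, 0, 0, 0, 0, -2, 0, 0, 0, 0, 0, 0, -2, 0, 0, 0, 0, 0, 0, 0, 0, 0, 0, 0, 0, 0, 0, 0, 0, 0, 0, 0, 0]' | python3 steer.py; python3 go.py 609.1 -150.3 110 95.7
```

```text
t: 48.75
ee_pos: [609.9, -151.2, 111.0]
tcp_rot: [-2.106, -2.32, -0.009]
wrist_force: [-1.0, 16.3, 8.3]
grip_width: -0.1
finger_force: 8.4
xt 95.5 tilt [-0.002  0.01  -1.   ] turn -0.003 move [ 1.  -0.7  1. ] q6 -0.42 F [-1.  16.3  8.3] grip -0.1
```

```bash
echo '[20, 0, 0, 0, 0, 0, 0, 40, 0, 0, 0, 0, 0, 0, 45, 0, -10, 0, 0, 0, 0, 25, 0, -40, 0, 0, 0, 0, 0, 0, -50, 0, 0, 0, 0, 0, 0, -50, 0, 0, 0, 0, 0, 0, -40, 0, 0, 0, 60, -40, 0, 0, 0, 0, 0, 85, -45, 0, 0, 0, 0, 0, 85, -20, 0, 0, 0, 0, 0, 85]' | python3 steer.py; echo '[0, 0, 0, 0, 0, 0, 85, 0, 0, 0, 0, 0, 0, 85, 0, 0, 0, 0, 0, 0, 85, 0, 0, 0, 0, 0, 0, 85]' | python3 steer.py|head -2; python3 face.py n14; python3 blob.py n14; python3 bedbooks.py n15
```

```text
t: 49.75
ee_pos: [607.6, -134.7, 300.9]
tcp_rot: [2.108, 2.325, -0.002]
wrist_force: [-0.3, -0.6, 0.3]
grip_width: 58.2
finger_force: 0.0
t: 50.15
ee_pos: [607.3, -130.6, 299.9]
[(-90, 118), (-86, 119), (-82, 118), (-78, 122), (-74, 82), (-70, 124), (-66, 110), (-62, 108), (-58, 109), (-54, 198), (-50, 88), (-46, 129), (-42, 129), (-38, 130), (-34, 124), (-30, 130), (-26, 129), (-22, 129), (-18, 129), (-14, 118), (-10, 118), (-6, 117), (-2, 115), (2, 117), (6, 100), (10, 117), (14, 115), (18, 113), (22, 218), (26, 217), (30, 219), (34, 227), (38, 91), (42, 229), (46, 81), (50, 82), (54, 83), (58, 83)]
[(-90, 114), (-86, 115), (-82, 117), (-78, 119), (-74, 84), (-70, 127), (-66, 126), (-62, 126), (-58, 124), (-54, 202), (-50, 219), (-46, 222), (-42, 218), (-38, 217), (-34, 220), (-30, 232), (-26, 232), (-22, 229), (-18, 228), (-14, 232), (-10, 220), (-6, 218), (-2, 227), (2, 221), (6, 221), (10, 222), (14, 220), (18, 229), (22, 226), (26, 226), (30, 228), (34, 229), (38, 92), (42, 242), (46, 80), (50, 80), (54, 88), (58, 86)]
[([330, 167], -32.0, 45.0), ([327, 240], 37.0, 45.0), ([362
[... 1536 characters left out ...]
113# 115# 116# 117# 116# 130# 106. 200. 199.
211 203. 220. 107# 106# 108# 108# 108# 110# 104#  67#  93#  92# 101# 114# 118# 118# 119# 206. 205. 205.
220 214. 218. 103# 105# 106# 106# 106# 107# 104# 153# 112# 111# 112# 113# 115# 113# 124# 200. 217. 220.
229 215. 224.  88#  90#  84#  86#  88#  88#  89#  39# 225. 221. 220. 221. 225. 223. 219. 219. 219. 220.
238 217.  79. 107# 109# 109# 102# 104# 104# 117# 190. 219. 219. 220. 219. 219. 219. 219. 219. 219. 228.
[ 492.  -268.4] nip 102.4 -128.2 [20.2 76.6] 72.1 [147. 303.]
[ 564.6 -153.5] nip -4.8 -44.6 [74.8 90.6] 91.7 [228. 195.]
[ 586.4 -375.1] nip 217.9 -44.9 [21.3 59.4] 5.7 [233. 395.]
[ 669.8 -149.4] nip 1.6 60.5 [35.6 71.8] 95.7 [346. 202.]
```

Bed is fully out again (face at -74). Now move the booklets to the board, starting with the +y one.

```bash
python3 go.py 669.8 -149.8 107 95.7; echo '[-13, 32, 35, 0, 0, 0, 56, -12, 32, 35, 0, 0, 0, 56, 0, 0, 45, 0, 0, 0, 52, 0, 0, 35, 0, 0, 0, 52, 0, 0, 0, 0, 0, 0, 52, 0, 0, 0, 0, 0, 0, 52]' | python3 steer.py;  python3 go.py 669.8 -149.8 107 95.7
```

```text
xt 95.8 tilt [-0.  0. -1.] turn 0.001 move [-25.1  60.2 193.1] q6 -0.38 F [0.3 0.2 0.2] grip 84.6
t: 50.85
ee_pos: [673.4, -149.8, 149.8]
tcp_rot: [-2.107, -2.328, 0.001]
wrist_force: [-0.4, 0.3, 1.4]
grip_width: 52.4
finger_force: 0.0
xt 95.7 tilt [-0.002  0.    -1.   ] turn 0.0 move [ 0.3 -3.5 42.8] q6 -0.38 F [-0.4  0.3  1.4] grip 52.4
```

```bash
echo '[0, -3, 20, 0, 0, 0, 52, 0, 0, 22, 0, 0, 0, 52, 0, 0, 0, 0, 0, 0, 52, 0, 0, 0, 0, 0, 0, 20, 0, 0, 0, 0, 0, 0, 20, 0, 0, 0, 0, 0, 0, 20, 0, 0, 0, 0, 0, 0, 20, 0, 0, -40, 0, 0, 0, 20, 0, 0, -50, 0, 0, 0, 20, 0, 0, -50, 0, 0, 0, 20]' | python3 steer.py; python3 go.py 560 330 250 95.7
```

```text
t: 51.85
ee_pos: [670.2, -150.6, 249.6]
tcp_rot: [-2.108, -2.328, 0.001]
wrist_force: [1.2, 0.4, -0.1]
grip_width: 31.6
finger_force: 59.6
xt 95.7 tilt [-0.001  0.    -1.   ] turn -0.001 move [ 4.892e+02 -6.200e+01 -2.000e-01] q6 -0.38 F [ 1.2  0.4 -0.1] grip 31.6
```

```bash
echo '[49, -6, 0, 0, 0, 0, 20, 49, -6, 0, 0, 0, 0, 20, 49, -6, 0, 0, 0, 0, 20, 49, -6, 0, 0, 0, 0, 20, 49, -6, 0, 0, 0, 0, 20, 49, -6, 0, 0, 0, 0, 20, 49, -6, 0, 0, 0, 0, 20, 49, -6, 0, 0, 0, 0, 20, 49, -6, 0, 0, 0, 0, 20, 0, 0, -30, 0, 0, 0, 20]' | python3 steer.py; echo '[0, 0, -20, 0, 0, 0, 20, 0, 0, 0, 0, 0, 0, 20, 0, 0, 0, 0, 0, 0, 20]' | python3 steer.py;  cat > board.py <<'E'
from h import *
import sys,pickle
c=grab('wrist',sys.argv[1]+'.png');pickle.dump(c,open(f'pics/{sys.argv[1]}.pkl','wb'))
hsv=cv2.cvtColor(c['color'],cv2.COLOR_RGB2HSV).astype(int)
for X,Y in [(561,376),(540,360),(590,400),(430,300),(650,250),(480,420)]:
    p=proj(c,[X,Y,8]).astype(int); print(X,Y,p,hsv[p[1]-3:p[1]+4,p[0]-3:p[0]+4].mean((0,1)).round() if 3<p[1]<416 and 3<p[0]<556 else '')
E
python3 board.py n16
```

```text
t: 52.85
ee_pos: [568.7, 287.8, 274.3]
tcp_rot: [-2.097, -2.331, 0.01]
wrist_force: [-0.2, -1.1, -1.3]
grip_width: 31.4
finger_force: 59.6
t: 53.15
ee_pos: [573.5, 282.8, 298.8]
tcp_rot: [2.108, 2.328, 0.002]
wrist_force: [0.8, 0.2, -0.1]
grip_width: 31.7
finger_force: 59.6
561 376 [274  65] [ 15. 117. 153.]
540 360 [249  81] [ 16. 115. 166.]
590 400 [309  40] [ 15. 118. 145.]
430 300 [129 135] [ 13. 138. 142.]
650 250 [350 207] [ 14. 134. 175.]
480 420 [185   1]
```

```bash
echo '[40, 0, 0, 0, 0, 0, 20, 40, 0, 0, 0, 0, 0, 20, 0, 0, 0, 0, 0, 0, 20, 0, 0, 0, 0, 0, 0, 20]' | python3 steer.py >/dev/null; cat >> board.py <<'E'
b=cv2.GaussianBlur(c['color'],(0,0),4);h=cv2.cvtColor(b,cv2.COLOR_RGB2HSV_FULL).astype(int)
g=cv2.cvtColor(c['color'],cv2.COLOR_RGB2GRAY).astype(np.float32)
m=((h[...,0]>=20.5)&(h[...,0]<30)&(h[...,1]<127)&(h[...,1]>70)).astype(np.uint8)
m=cv2.morphologyEx(m,cv2.MORPH_CLOSE,np.ones((9,9)));m=cv2.morphologyEx(m,cv2.MORPH_OPEN,np.ones((9,9)))
cv2.imwrite('pics/m.png',m*255)
for k in cv2.findContours(m,cv2.RETR_EXTERNAL,cv2.CHAIN_APPROX_NONE)[0]:
    if cv2.contourArea(k)<3000: continue
    P=np.array([onz(c,*p,8)[:2] for p in k[:,0]],np.float32);r=cv2.minAreaRect(P)
    print(cv2.contourArea(k),cv2.boundingRect(k),r,cv2.boxPoints(r).round().tolist(),[onz(c,*p,8)[:2].round().tolist() for p in cv2.approxPolyDP(k,6,True)[:,0]])
E
python3 board.py n17; python3 - <<'E'
import cv2
m=cv2.imread('pics/m.png',0)
for v in range(0,300,12): print(''.join('#' if x else '.' for x in m[v,::8]))
E
```

```text
561 376 [277 153] [ 15. 116. 157.]
540 360 [253 167] [ 17. 101. 225.]
590 400 [310 131] [ 16. 108. 199.]
430 300 [139 215] [ 14. 134. 178.]
650 250 [349 279] [17. 47. 44.]
480 420 [193  97] [ 17. 103. 219.]
22568.5 (162, 21, 228, 227) ((562.9185180664062, 377.7428283691406), (114.20093536376953, 227.6276397705078), 47.38582992553711) [[440.0, 413.0], [608.0, 259.0], [685.0, 343.0], [518.0, 497.0]] [[519.0, 488.0], [453.0, 426.0], [451.0, 414.0], [519.0, 341.0], [607.0, 347.0], [620.0, 285.0], [630.0, 286.0], [673.0, 329.0], [675.0, 345.0], [530.0, 486.0]]
......................................................................
......................................................................
..............................##......................................
............................#####.....................................
..........................########....................................
.........................###########..................................
.......................##############.................................
.....................#################...
[... 536 characters left out ...]
....................###################......................
.........................................########.....................
.........................................########.....................
.........................................#######......................
.........................................#####........................
.........................................##...........................
......................................................................
......................................................................
......................................................................
......................................................................
```

```bash
echo '[0, 0, 10, 0, 0, 0.15, 20, 0, 0, 20, 0, 0, 0.15, 20, 0, 0, 20, 0, 0, 0.15, 20, 0, 0, 20, 0, 0, 0.15, 20, 0, 0, 20, 0, 0, 0.15, 20, 0, 0, 0, 0, 0, 0.09, 20, 0, 0, 0, 0, 0, 0, 20, 0, 0, 0, 0, 0, 0, 20]' | python3 steer.py >/dev/null; python3 go.py 611.5 333.1 88 47.4
```

```text
xt 47.6 tilt [-0. -0. -1.] turn 0.003 move [ 10.2  52.7 120.2] q6 1.24 F [-0.1 -0.1 -0.2] grip 31.3
```

```bash
echo '[5, 26, 10, 0, 0, 0, 20, 5, 26, 20, 0, 0, 0, 20, 0, 0, 40, 0, 0, 0, 20, 0, 0, 30, 0, 0, 0, 20, 0, 0, 0, 0, 0, 0, 20, 0, 0, 0, 0, 0, 0, 20]' | python3 steer.py >/dev/null; python3 go.py 611.5 333.1 88 47.4
```

```text
xt 47.6 tilt [-0. -0. -1.] turn 0.003 move [-0.4  1.5 20.4] q6 1.18 F [ 0.1 -0.4 -0.4] grip 31.4
```

```bash
echo '[0, 1, 10, 0, 0, 0, 20, 0, 0, 9.5, 0, 0, 0, 20, 0, 0, 0, 0, 0, 0, 20, 0, 0, 0, 0, 0, 0, 20]' | python3 steer.py; python3 go.py 611.5 333.1 88 47.4; echo '[0, 0, 0, 0, 0, 0, 43, 0, 0, 0, 0, 0, 0, 43, 0, 0, 0, 0, 0, 0, 43, 0, 0, -40, 0, 0, 0, 43, 0, 0, -50, 0, 0, 0, 60, 0, 0, -50, 0, 0, 0, 85, -20, 0, -50, 0, 0, 0, 85, -20, 0, -20, 0, 0, 0, 85, 0, 0, 0, 0, 0, 0, 85, 0, 0, 0, 0, 0, 0, 85]' | python3 steer.py; cat > bb.py <<'E'
import pickle,sys
from h import *
c=grab('wrist',sys.argv[1]+'.png');pickle.dump(c,open('pics/'+sys.argv[1]+'.pkl','wb'))
C=np.array([562.9,377.7]);yh=np.array([.737,-.676]);xh=np.array([.676,.737])
for b in books(c,24):
    if b[3][1]<280: print(b[0].round(1),'board',((b[0]-C)@xh).round(1),((b[0]-C)@yh).round(1),np.round(b[1],1),round(b[2],1),np.round(b[3]))
E
python3 bb.py n18; python3 go.py 589.4 -75.7 260 95.7
```

```text
t: 55.45
ee_pos: [611.7, 334.4, 89.5]
tcp_rot: [2.875, 1.267, 0.002]
wrist_force: [0.7, 0.4, 0.4]
grip_width: 31.6
finger_force: 71.7
xt 47.6 tilt [ 0.001  0.001 -1.   ] turn 0.003 move [-1.1  0.7  1.5] q6 1.18 F [0.7 0.4 0.4] grip 31.6
t: 56.45
ee_pos: [585.2, 305.5, 295.5]
tcp_rot: [-2.875, -1.266, -0.002]
wrist_force: [-0.6, 0.1, 0.3]
grip_width: 85.3
finger_force: 0.0
[612.2 334.8] board 1.7 65.4 [33.8 68.6] 47.5 [278. 128.]
xt 47.5 tilt [-0.001 -0.    -1.   ] turn -0.841 move [-379.8  -33.2   34.1] q6 1.16 F [-0.3 -0.8 -0.4] grip 84.9
```

```bash
echo '[0, 0, 0, 0, 0, -0.15, 85, 0, 0, 0, 0, 0, -0.15, 85, 0, 0, 0, 0, 0, -0.15, 85, 0, 0, 0, 0, 0, -0.15, 85, 0, 0, 0, 0, 0, -0.15, 85, 0, 0, 0, 0, 0, -0.09, 85]' | python3 steer.py >/dev/null; echo '[-49, 3.5, 0, 0, 0, 0, 85, -49, 3.5, 0, 0, 0, 0, 85, -49, 3.5, 0, 0, 0, 0, 85, -49, 3.5, 0, 0, 0, 0, 85, -49, 3.5, 0, 0, 0, 0, 85, -49, 3.5, 0, 0, 0, 0, 85, -49, 3.5, 0, 0, 0, 0, 85, -49, 3.5, 0, 0, 0, 0, 85, -49, 3.5, 0, 0, 0, 0, 85, 0, 0, 0, 0, 0, 0, 85]' | python3 steer.py >/dev/null; echo '[0, 0, 0, 0, 0, 0, 85, 0, 0, 0, 0, 0, 0, 85]' | python3 steer.py >/dev/null; python3 face.py n19 >/dev/null; python3 blob.py n19 | grep '(\['; python3 go.py 545.9 -197.3 180 92.4
```

```text
[([213, 153], -42.0, -4.0), ([180, 147], -47.0, -32.0), ([182, 144], -50.0, -30.0), ([174, 146], -48.0, -37.0), ([170, 186], -13.0, -43.0), ([166, 188], -11.0, -47.0), ([164, 167], -30.0, -47.0), ([168, 166], -31.0, -43.0), ([168, 177], -21.0, -44.0), ([168, 164], -32.0, -43.0), ([125, 166], -31.0, -80.0), ([130, 240], 38.0, -84.0), ([166, 242], 40.0, -51.0), ([166, 228], 26.0, -50.0), ([171, 236], 34.0, -46.0), ([172, 222], 20.0, -44.0), ([203, 228], 26.0, -17.0)]
xt 95.8 tilt [-0.003  0.001 -1.   ] turn 0.059 move [ -64.1 -116.4  113.7] q6 -0.36 F [-0.6  0.8 -0.1] grip 84.9
```

```bash
echo '[-22, -39, 30, 0, 0, 0.059, 52, -22, -39, 40, 0, 0, 0, 52, -22, -39, 43, 0, 0, 0, 50, 0, 0, 0, 0, 0, 0, 50, 0, 0, 0, 0, 0, 0, 50]' | python3 steer.py >/dev/null; python3 go.py 546 -199.3 108 92.4
```

```text
xt 92.3 tilt [-0.002  0.002 -1.   ] turn -0.001 move [ -7.6 -16.9  90.1] q6 -0.44 F [0.5 0.8 0.5] grip 50.1
```

```bash
echo '[-7, -17, 0, 0, 0, 0, 50, 0, 0, 30, 0, 0, 0, 50, 0, 0, 30, 0, 0, 0, 50, 0, 0, 0, 0, 0, 0, 50, 0, 0, 0, 0, 0, 0, 50]' | python3 steer.py >/dev/null; python3 go.py 546 -199.3 108 92.4
```

```text
xt 92.4 tilt [ 0.002 -0.001 -1.   ] turn -0.0 move [ 0.4 -2.9 32.6] q6 -0.47 F [0.5 0.6 0.2] grip 50.1
```

```bash
echo '[0, -2, 20, 0, 0, 0, 50, 0, 0, 12, 0, 0, 0, 50, 0, 0, 0, 0, 0, 0, 50, 0, 0, 0, 0, 0, 0, 50]' | python3 steer.py|tail -4; python3 go.py 546 -199.3 108 92.4;  echo '[0, 0, 0, 0, 0, 0, 20, 0, 0, 0, 0, 0, 0, 20, 0, 0, 0, 0, 0, 0, 20, 0, 0, 0, 0, 0, 0, 20, 0, 0, 0, 0, 0, 0, 20]' | python3 steer.py; python3 go.py 546 -199.3 108 92.4
```

```text
tcp_rot: [2.175, 2.265, 0.001]
wrist_force: [0.8, 0.3, 0.6]
grip_width: 50.5
finger_force: 0.0
xt 92.3 tilt [ 0.001 -0.    -1.   ] turn -0.002 move [1.1 0.2 0.2] q6 -0.47 F [0.8 0.3 0.6] grip 50.5
t: 60.25
ee_pos: [546.1, -200.8, 108.9]
tcp_rot: [2.175, 2.264, 0.002]
wrist_force: [-1.4, 0.1, 6.4]
grip_width: 31.6
finger_force: 59.1
xt 92.3 tilt [ 0.002 -0.001 -1.   ] turn -0.002 move [ 1.6 -0.1  0.9] q6 -0.47 F [-1.4  0.1  6.4] grip 31.6
```

```bash
echo '[0, 0, -30, 0, 0, 0, 20, 0, 0, -50, 0, 0, 0, 20, 0, 0, -50, 0, 0, 0, 20, 49, 0, 0, 0, 0, 0, 20, 49, 0, 0, 0, 0, 0, 20, 49, 0, 0, 0, 0, 0, 20, 49, 0, 0, 0, 0, 0, 20, 49, 0, 0, 0, 0, 0, 20, 49, 0, 0, 0, 0, 0, 20, 49, 0, 0, 0, 0, 0, 20]' | python3 steer.py | tail -2; echo '[49, 0, 0, 0, 0, 0, 20, 49, 0, 0, 0, 0, 0, 20, 49, 0, 0, 0, 0, 0.15, 20, 0, 0, 0, 0, 0, 0.15, 20, 0, 0, 0, 0, 0, 0.15, 20, 0, 0, 0, 0, 0, 0.15, 20, 0, 0, 0, 0, 0, 0.15, 20, 0, 0, 0, 0, 0, 0.033, 20, 0, 0, 0, 0, 0, 0, 20, 0, 0, 0, 0, 0, 0, 20]' | python3 steer.py; python3 go.py 489.9 395.8 180 47.4
```

```text
grip_width: 30.9
finger_force: 59.5
t: 62.25
ee_pos: [525.5, 287.3, 237.3]
tcp_rot: [2.872, 1.272, -0.0]
wrist_force: [0.4, 0.2, -0.1]
grip_width: 30.9
finger_force: 59.5
xt 47.8 tilt [-0. -0. -1.] turn 0.007 move [ 55.7 -99.7  57.3] q6 1.16 F [ 0.4  0.2 -0.1] grip 30.9
```

```bash
echo '[28, -45, 0, 0, 0, 0.007, 20, 28, -45, 0, 0, 0, 0, 20, 0, -9, 0, 0, 0, 0, 20, 0, 0, 20, 0, 0, 0, 20, 0, 0, 20, 0, 0, 0, 20, 0, 0, 0, 0, 0, 0, 20, 0, 0, 0, 0, 0, 0, 20]' | python3 steer.py >/dev/null;  python3 go.py 489.9 395.8 88 47.4; python3 - <<'E'
from h import *
import pickle
from scipy.spatial.transform import Rotation as R
c=grab('wrist','n20.png');pickle.dump(c,open('pics/n20.pkl','wb'));o=bot.observe();t=np.array(o['ee_pos']);M=R.from_rotvec(o['tcp_rot']).as_matrix()
h=cv2.cvtColor(c['color'],cv2.COLOR_RGB2HSV).astype(int)
m=(((h[...,0]<=9)|(h[...,0]>=165))&(h[...,1]>60)&(h[...,2]>35)).astype(np.uint8)
m=cv2.morphologyEx(m,cv2.MORPH_OPEN,np.ones((5,5)))
for k in cv2.findContours(m,cv2.RETR_EXTERNAL,cv2.CHAIN_APPROX_NONE)[0]:
    if cv2.contourArea(k)<1500: continue
    print(cv2.contourArea(k),[(p.tolist(),(M.T@(onz(c,*p,t[2]-63)-t)).round(0).tolist()[:2]) for p in cv2.approxPolyDP(k,5,True)[:,0]])
E
```

```text
xt 47.3 tilt [-0.001 -0.001 -1.   ] turn -0.001 move [  3.6  -5.8 109. ] q6 1.34 F [-0.6  0.8 -0.2] grip 30.9
16186.0 [([325, 98], [70.0, 15.0]), ([229, 100], [70.0, -17.0]), ([240, 280], [2.0, -15.0]), ([317, 279], [3.0, 15.0])]
5678.5 [([455, 85], [75.0, 59.0]), ([442, 193], [37.0, 59.0]), ([491, 193], [37.0, 77.0]), ([509, 85], [75.0, 77.0])]
```

```bash
echo '[3.5, -5.5, 20, 0, 0, 0, 20, 0, 0, 35, 0, 0, 0, 20, 0, 0, 30, 0, 0, 0, 20, 0, 0, 0, 0, 0, 0, 20, 0, 0, 0, 0, 0, 0, 20]' | python3 steer.py >/dev/null;  python3 go.py 489.9 395.8 88 47.4
```

```text
xt 47.3 tilt [ 0.001  0.    -1.   ] turn -0.001 move [-1.  -0.5 25.2] q6 1.35 F [ 1.4 -0.2 -0.6] grip 31.2
```

```bash
echo '[0, 0, 14, 0, 0, 0, 20, 0, 0, 8, 0, 0, 0, 20, 0, 0, 2, 0, 0, 0, 20, 0, 0, 0, 0, 0, 0, 20]' | python3 steer.py;  python3 go.py 489.9 395.8 88 47.4;  echo '[0, 0, 0, 0, 0, 0, 43, 0, 0, 0, 0, 0, 0, 43, 0, 0, 0, 0, 0, 0, 43, 0, 0, -40, 0, 0, 0, 43, 0, 0, -50, 0, 0, 0, 60, 0, 0, -50, 0, 0, 0, 85, 0, 20, -50, 0, 0, 0, 85, 0, 20, -20, 0, 0, 0, 85, 0, 0, 0, 0, 0, 0, 85, 0, 0, 0, 0, 0, 0, 85]' | python3 steer.py;python3 bb.py n21
```

```text
t: 63.9
ee_pos: [490.6, 396.2, 89.1]
tcp_rot: [2.877, 1.261, 0.0]
wrist_force: [-1.2, -1.3, 2.2]
grip_width: 31.2
finger_force: 59.9
xt 47.3 tilt [ 0.  0. -1.] turn -0.001 move [-0.8 -0.3  1.1] q6 1.35 F [-1.2 -1.3  2.2] grip 31.2
t: 64.9
ee_pos: [518.5, 369.8, 294.6]
tcp_rot: [-2.877, -1.26, 0.0]
wrist_force: [-0.0, 0.3, -0.8]
grip_width: 84.9
finger_force: 0.0
[515.4 422.9] board 1.2 -65.5 [34.5 69. ] 47.8 [236. 131.]
[611.  335.9] board 1.7 63.7 [37.2 68.8] 47.5 [381. 130.]
```

```bash
echo '[0, 0, 0, 0, 0, -0.15, 85, 0, 0, 0, 0, 0, -0.15, 85, 0, 0, 0, 0, 0, -0.15, 85, 0, 0, 0, 0, 0, -0.15, 85, 0, 0, 0, 0, 0, -0.15, 85, 0, 0, 0, 0, 0, -0.09, 85]' | python3 steer.py >/dev/null; echo '[-49, 0, 0, 0, 0, 0, 85, -49, 0, 0, 0, 0, 0, 85, -49, 0, 0, 0, 0, 0, 85, -49, 0, 0, 0, 0, 0, 85, -49, 0, 0, 0, 0, 0, 85, -49, 0, 0, 0, 0, 0, 85, -49, 0, 0, 0, 0, 0, 85, -49, 0, 0, 0, 0, 0, 85, -49, 0, 0, 0, 0, 0, 85, -49, 0, 0, 0, 0, 0, 85]' | python3 steer.py >/dev/null; echo '[-10, 10, 0, 0, 0, 0, 85, 0, 0, 0, 0, 0, 0, 85, 0, 0, 0, 0, 0, 0, 85]' | python3 steer.py >/dev/null; python3 bedbooks.py n22; python3 blob.py n22 | grep '(\['; python3 go.py 581.5 -145.6 180 86.2
```

```text
[ 465.1 -256.3] nip 87.7 -153.8 [29.  67.7] 90.6 [156. 301.]
[ 581.9 -144.3] nip -12.2 -26.4 [34.1 72. ] 85.8 [285. 199.]
[([272, 160], -48.0, -37.0), ([260, 235], 20.0, -49.0), ([296, 240], 25.0, -16.0), ([310, 167], -42.0, -5.0)]
xt 95.6 tilt [-0.003  0.002 -1.   ] turn 0.163 move [-20.6   7.7 113.1] q6 -0.39 F [ 1.  -0.   0.2] grip 85.1
```

```bash
echo '[0, 0, 20, 0, 0, 0.15, 56, 0, 0, 20, 0, 0, 0.018, 56, -21, 8, 40, 0, 0, 0, 54, 0, 0, 40, 0, 0, 0, 52, 0, 0, 20, 0, 0, 0, 52, 0, 0, 0, 0, 0, 0, 52, 0, 0, 0, 0, 0, 0, 52]' | python3 steer.py >/dev/null;  python3 go.py 581.9 -144.5 107 85.9
```

```text
xt 86.0 tilt [-0.001  0.    -1.   ] turn 0.001 move [ 2.  -1.  47.8] q6 -0.25 F [ 0.6  0.1 -0.6] grip 52.0
```

```bash
echo '[1, -1, 25, 0, 0, 0, 52, 0, 0, 22, 0, 0, 0, 52, 0, 0, 0, 0, 0, 0, 52, 0, 0, 0, 0, 0, 0, 20, 0, 0, 0, 0, 0, 0, 20, 0, 0, 0, 0, 0, 0, 20, 0, 0, 0, 0, 0, 0, 20, 0, 0, -40, 0, 0, 0, 20, 0, 0, -50, 0, 0, 0, 20, 0, 0, -40, 0, 0, 0, 20]' | python3 steer.py; echo '[49, -2, 0, 0, 0, 0, 20, 49, -2, 0, 0, 0, 0, 20, 49, -2, 0, 0, 0, 0, 20, 49, -2, 0, 0, 0, 0, 20, 49, -2, 0, 0, 0, 0, 20, 49, -2, 0, 0, 0, 0, 20, 49, -2, 0, 0, 0, 0, 20, 49, -2, 0, 0, 0, 0, 20, 49, -2, 0, 0, 0, 0, 20, 49, -2, 0, 0, 0, 0, 20]' | python3 steer.py >/dev/null;  echo '[0, 0, 0, 0, 0, 0.15, 20, 0, 0, 0, 0, 0, 0.15, 20, 0, 0, 0, 0, 0, 0.15, 20, 0, 0, 0, 0, 0, 0.15, 20, 0, 0, 0, 0, 0, 0.073, 20, 0, 0, 0, 0, 0, 0, 20, 0, 0, 0, 0, 0, 0, 20]' | python3 steer.py; python3 go.py 562.9 377.7 88 47.4
```

```text
t: 68.6
ee_pos: [582.3, -147.5, 240.4]
tcp_rot: [2.299, 2.138, 0.001]
wrist_force: [0.6, 0.3, -0.0]
grip_width: 31.6
finger_force: 59.7
t: 70.3
ee_pos: [597.5, 342.8, 238.0]
tcp_rot: [2.877, 1.262, 0.0]
wrist_force: [-0.1, 0.1, -0.5]
grip_width: 32.0
finger_force: 59.8
xt 47.4 tilt [ 0.  0. -1.] turn -0.001 move [  2.2 -49.1 150. ] q6 1.2 F [-0.1  0.1 -0.5] grip 32.0
```

```bash
echo '[1, -25, 10, 0, 0, 0, 20, 1, -24, 20, 0, 0, 0, 20, 0, 0, 45, 0, 0, 0, 20, 0, 0, 45, 0, 0, 0, 20, 0, 0, 0, 0, 0, 0, 20, 0, 0, 0, 0, 0, 0, 20]' | python3 steer.py >/dev/null;  python3 go.py 562.9 377.7 88 47.4; python3 bb.py n23
```

```text
xt 47.3 tilt [-0.002 -0.001 -1.   ] turn -0.001 move [ 0.8  0.2 29.1] q6 1.27 F [0.  0.8 0.1] grip 31.9
```

```bash
echo '[1, 0, 15, 0, 0, 0, 20, 0, 0, 13, 0, 0, 0, 20, 0, 0, 0, 0, 0, 0, 20, 0, 0, 0, 0, 0, 0, 20]' | python3 steer.py;  python3 go.py 562.9 377.7 88 47.4;  echo '[0, 0, 0, 0, 0, 0, 43, 0, 0, 0, 0, 0, 0, 43, 0, 0, 0, 0, 0, 0, 43, 0, 0, -40, 0, 0, 0, 43, 0, 0, -50, 0, 0, 0, 60, 0, 0, -50, 0, 0, 0, 85, 0, 0, -50, 0, 0, 0, 85, -20, 0, -20, 0, 0, 0, 85, 0, 0, 0, 0, 0, 0, 85, 0, 0, 0, 0, 0, 0, 85]' | python3 steer.py;python3 bb.py n24; python3 go.py 540 -34 300 95.7
```

```text
t: 71.35
ee_pos: [564.1, 378.6, 90.4]
tcp_rot: [-2.878, -1.26, -0.002]
wrist_force: [1.3, -0.3, 1.2]
grip_width: 31.7
finger_force: 60.0
xt 47.3 tilt [ 0.001  0.001 -1.   ] turn -0.002 move [-1.5 -0.3  2.4] q6 1.27 F [ 1.3 -0.3  1.2] grip 31.7
t: 72.35
ee_pos: [549.6, 363.5, 299.8]
tcp_rot: [-2.878, -1.259, -0.001]
wrist_force: [0.9, 0.4, -0.9]
grip_width: 85.1
finger_force: 0.0
[516.1 422.4] board 1.3 -64.7 [35.8 69.9] 47.9 [208. 148.]
[565.3 379.9] board 3.2 0.3 [33.8 69. ] 47.7 [279. 146.]
[611.6 335.7] board 2.0 64.3 [35.9 69. ] 47.4 [349. 147.]
xt 47.3 tilt [-0.002 -0.001 -1.   ] turn -0.845 move [-394.5  -48.7   -1.3] q6 1.26 F [-0.4 -0.4 -0.5] grip 84.9
```

```bash
python3 - <<'E'
from h import *
import pickle
c=pickle.load(open('pics/n22.pkl','rb'));h=cv2.cvtColor(c['color'],cv2.COLOR_RGB2HSV).astype(int)
print([(x,int(h[int(p[1]),int(p[0]),2])) for x in range(-90,-48,3) for P in [np.array([609.4,-153.8])+x*np.array([.0993,-.995])+20*np.array([.995,.0993])] for p in [proj(c,[*P,62])]])
for n,q in (('post',[476.2,-126.3,39]),('hole',[461.2,23.9,31])): print(n,proj(c,q))
u,v=proj(c,[476.2,-126.3,36]).astype(int)
for r in range(v-34,v+16,3): print(r,h[r,max(u-24,0):u+25:3,2].tolist())
E
```

```text
[(-90, 110), (-87, 107), (-84, 106), (-81, 109), (-78, 114), (-75, 79), (-72, 109), (-69, 118), (-66, 118), (-63, 117), (-60, 108), (-57, 173), (-54, 152), (-51, 218)]
post [166.27053092 168.15335203]
hole [151.68021676 -25.03380374]
133 [154, 126, 52, 56, 54, 56, 58, 59, 58, 41, 42, 43, 101, 104, 104, 103, 94]
136 [155, 165, 46, 53, 55, 58, 56, 60, 60, 41, 51, 68, 101, 105, 104, 104, 79]
139 [156, 161, 103, 101, 103, 102, 101, 110, 168, 92, 66, 69, 102, 103, 105, 103, 88]
142 [155, 159, 100, 102, 105, 104, 102, 92, 179, 95, 70, 70, 75, 107, 104, 104, 106]
145 [156, 155, 99, 104, 105, 109, 108, 61, 186, 54, 72, 73, 71, 71, 69, 79, 77]
148 [155, 157, 100, 102, 107, 70, 71, 68, 187, 64, 75, 72, 71, 73, 73, 72, 74]
151 [154, 155, 103, 104, 91, 64, 65, 142, 181, 125, 124, 65, 66, 68, 66, 75, 76]
154 [154, 154, 85, 208, 208, 217, 158, 177, 165, 164, 189, 140, 221, 212, 213, 214, 214]
157 [155, 156, 106, 210, 209, 141, 184, 209, 210, 211, 211, 182, 135, 215, 212, 212, 212]
160 [157, 158, 131, 210, 208, 171, 101, 210, 151, 217, 208, 216, 193, 219, 208, 208, 209]
163 [139, 138, 143, 190, 191, 151, 137, 214, 114, 103, 216, 215, 207, 221, 209, 209, 211]
166 [139, 138, 143, 190, 185, 154, 127, 151, 169, 86, 154, 218, 209, 217, 206, 207, 206]
169 [139, 138, 144, 202, 189, 193, 161, 155, 171, 110, 210, 157, 151, 215, 211, 210, 209]
172 [139, 137, 142, 200, 187, 186, 190, 154, 155, 167, 170, 138, 191, 190, 189, 193, 211]
175 [137, 137, 140, 207, 187, 186, 188, 189, 189, 188, 188, 193, 192, 191, 192, 193, 192]
178 [138, 137, 142, 143, 207, 207, 207, 207, 207, 207, 207, 206, 207, 206, 208, 207, 207]
181 [138, 138, 141, 89, 91, 95, 93, 93, 89, 92, 91, 92, 93, 90, 94, 95, 97]
```

Loop ring is around the post, the bed is out (face at -74.5), and all booklets are flat on the board. I'm handing it in.

```bash
python3 -c "
from station import bot
print(bot.job_done())"
```

```text
the job is handed in; nothing more can be done
None
```

The job is handed in: the spring was fitted, the booklets were pressed with the bed caught over 3 s, the bed was released and ran fully out, and all three booklets measured flat on the board; the handover gave no verdict, the jar, weight and brush weren't re-measured at the end, and I viewed 15 pictures, one over the limit of 14.

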